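Put four lathe accessories back into the blocks bored for them

TASK

The four lathe accessories (screw chuck, drill chuck, revolving centre and spur drive) have been put back in one another's wooden blocks. Put each back in its own block, the one whose recess is bored to fit its head, so that every head sits fully down in its recess with its shank in the hole; the spare block with only a plain hole is there to park one on the way. Never lay an accessory down on the bench.

Things in the scene. Friction and masses are not known exactly. Their poses are not given: they have to be found in the camera images.
- screw_chuck: Screw chuck: pale aluminium disc head, 60 mm across, upright sides 32 mm high, a thin dark wood screw standing 30 mm up from its top. Taper shank below: 48 mm long, 18 mm at the top, 8 mm at the nose. Origin: centre of the seating face (underside of the head); z up along the axis. Round, any yaw. Loose, 0.34 to 0.53 kg. Belongs in block_screw_chuck.
- drill_chuck: Keyless drill chuck: dark ribbed steel cylinder, 50 mm across, upright sides 44 mm high, then a cone to a three-jawed mouth at 60 mm. Taper shank below: 48 mm long, 18 mm at the top, 8 mm at the nose. Origin: centre of the seating face (underside of the head); z up along the axis. Round, any yaw. Loose, 0.38 to 0.60 kg. Belongs in block_drill_chuck.
- centre: Revolving centre: bright steel cylinder, 36 mm across, upright sides 36 mm high, then a cone with its point at 62 mm. Taper shank below: 48 mm long, 18 mm at the top, 8 mm at the nose. Origin: centre of the seating face (underside of the head); z up along the axis. Round, any yaw. Loose, 0.25 to 0.40 kg. Belongs in block_centre.
- spur: Spur drive: the slimmest, dark steel cylinder, 26 mm across, upright sides 34 mm high, then four bright prongs in a cross and a centre pin to 47 mm. Taper shank below: 48 mm long, 18 mm at the top, 8 mm at the nose. Origin: centre of the seating face (underside of the head); z up along the axis. Round, any yaw. Loose, 0.16 to 0.25 kg. Belongs in block_spur.
- block_screw_chuck: The large round block, 104 mm across, mid-brown wood. Recess in the top round the hole, 10 mm deep (floor 52 mm above the bench), 65 mm across, for the 60 mm head of the screw chuck. 62 mm high, fixed; a 22 mm hole right down its middle takes any shank. Origin: centre of its underside on the bench, on the hole's axis; z up.
- block_drill_chuck: The large square block, 90 x 90 mm, dark wood. Recess in the top round the hole, 10 mm deep (floor 52 mm above the bench), 55 mm across, for the 50 mm head of the drill chuck. 62 mm high, fixed; a 22 mm hole right down its middle takes any shank. Origin: centre of its underside on the bench, on the hole's axis; z up.
- block_centre: The small round block, 78 mm across, pale wood. Recess in the top round the hole, 10 mm deep (floor 52 mm above the bench), 41 mm across, for the 36 mm head of the revolving centre. 62 mm high, fixed; a 22 mm hole right down its middle takes any shank. Origin: centre of its underside on the bench, on the hole's axis; z up.
- block_spur: The oblong block, 110 x 64 mm (long along its x), pale wood. Recess in the top round the hole, 10 mm deep (floor 52 mm above the bench), 31 mm across, for the 26 mm head of the spur drive. 62 mm high, fixed; a 22 mm hole right down its middle takes any shank. Origin: centre of its underside on the bench, on the hole's axis; z up.
- block_spare: The spare block, the smallest square one, 64 x 64 mm, mid-brown wood, with the plain hole and no recess; empty at the start. Any accessory stands in it with its seating face on the flat top, 62 mm above the bench. 62 mm high, fixed; a 22 mm hole right down its middle takes any shank. Origin: centre of its underside on the bench, on the hole's axis; z up.
Not all that is in view belongs to the job. What is shaped like the drill_chuck but turquoise is not meant.

How it is judged:
At the end, for the whole second after the job is handed in: Each of the four accessories stands upright (within 0.1 rad) and at rest in its own block, its axis within 8 mm of the block's axis and its seating face 47 to 57 mm above the bench (the recess floor is at 52 mm) (horizontal distance between screw_chuck and block_screw_chuck below 0.008 m and z of screw_chuck in the frame of block_screw_chuck between 0.047 and 0.057 m and angle between each of screw_chuck, drill_chuck, centre, spur's own z axis and vertical below 0.1 rad and linear speed of each of screw_chuck, drill_chuck, centre, spur below 0.02 m/s and horizontal distance between drill_chuck and block_drill_chuck below 0.008 m and z of drill_chuck in the frame of block_drill_chuck between 0.047 and 0.057 m and horizontal distance between centre and block_centre below 0.008 m and z of centre in the frame of block_centre between 0.047 and 0.057 m and horizontal distance between spur and block_spur below 0.008 m and z of spur in the frame of block_spur between 0.047 and 0.057 m); the robot touches nothing.
It fails at once if an accessory is laid down or tipped over (leaning more than 1 rad) (angle between any of screw_chuck, drill_chuck, centre, spur's own z axis and vertical above 1 rad).
It also fails if it takes over 125 s, if anything falls off the work surface, if the arm or the gripper's body presses on something with over 40 N, if the wrist force passes 120 N, or if a joint passes its speed limit or range.

ROBOT

A 7-joint arm with a two-finger parallel gripper is mounted at the origin on a cart in front of the work surface, level with it; the furniture and walls round the work are solid. World frame = base frame: x ahead of the robot, y to its left, z up, the work surface at z = 0. Lengths are in m, angles in rad, forces in N, time in s.
With the tool pointing down it reaches from about 0.4 to 0.85 m from the base axis. Payload 10.4 kg.
Tool frame: the origin (TCP) lies between the finger pads; the fingertips stand 17 mm ahead of it and the grasp point (between the pads) lies 2 mm behind it; z points along the fingers, y is the direction in which the jaws open and shut (so a half turn about z gives the same grasp; the last joint's range is limited). The gripper opens to 85 mm and grips with 20 to 120 N. Pads are 22 mm wide; open, the fingers measure 114 mm over their backs; the gripper's body (76 mm by 85 mm) begins 54 mm behind the grasp point. The pads swing forward as they close: fully open they stand 13 mm farther back than shut.
Start: joints at [1.105, 0.332, -0.065, 1.46, 0.022, 1.35, -0.088], TCP at [0.268, -0.565, 0.248] pointing down, gripper open.
Joint ranges: [-2.6, 2.6], [-0.5, 2.12], [-1.47, 1.34], [0.16, 2.42], [-1.27, 4.41], [0.06, 2.06], [-2.6, 2.6]. Speed limits (rad/s): [2.22, 2.22, 2.79, 2.79, 3.14, 3.14, 3.14].

INTERFACE

Orientations are given as a unit quaternion [x, y, z, w].
In Python, from workcell import manip gives the robot as it stands.
- The arm moves only by the tool jog_arm, never from a script. Its argument "steps" is one flat list of numbers, 5 for each row, row after row: the finger opening in m, from 0 to 0.0854, then the shift along the tool's x, y, z in m, then the turn about the tool's z in rad. In form: [gripper, x, y, z, twist, gripper, x, y, z, twist, ...]. A call has exactly 10 rows; each row is the pose to reach, as a shift and turn from the pose commanded when the call began, along the tool's axes at that moment; what a row does not reach only later rows make up. A row lasts 1/10 s, in which the tool goes at most 50 mm and 8.59 degrees, less where a joint would pass 70% of its speed; a pose out of reach is approached as far as the arm can. A call with a gripper value outside its range is refused whole. The fingers move at their own pace and stop on an object; "grip_force" is the grip in N (left out, the last holds). Time passes only in rows, so rows that repeat a pose let the fingers close, or fill a call up. It gives the time, the measured TCP pose, the force and the opening at its end, in the units of the state.
- manip.get_obs(): the state, without advancing time (a new reading comes with each control period).
- manip.camera(name): name is "scene" or "side" or "wrist"; returns (picture, depth): 480x640x3 uint8, red, green, blue; 480x640 float32, m along the optical axis (not along the pixel's ray), 0 where there is no reading.
- manip.calibration(name): a dict with "mtx" (3x3 intrinsics, pixels), "k1" (the pictures are not rectified: a ray, as slopes to the right and down, at radius r is drawn at 1 + k1 r^2 times it, then the intrinsics apply), "world_to_cam" (4x4, takes a point from world to camera coordinates). Camera axes: x right, y down, z forward; pixel columns grow to the right and rows downward; lengths in m; the calibration is good to about 2 mm. A picture is of the moment at which its call begins: read the wrist's pose just before it. calibration takes no time and is no camera call; for the wrist camera it gives the pose at the moment of the call.
- manip.hand_in(): hands the job in, once; it reports no verdict.
The state is a dict: "clock": time; "joint_pos": joint angles; "joint_velocities": joint speeds; "tau": joint torques, N m; "position": TCP position; "ee_rot": TCP orientation; "ft_force": force on the tool from outside, world axes, zero at the start; "torque": the same for the moment, N m; "grip_width": opening from 0.0 (shut) to 1.0 (fully open).
Only numpy, scipy, OpenCV 4.12 (cv2) and the standard library are available. Lean on these libraries where they do the work, as an engineer would, in place of code of your own. Each camera call takes 0.05 s, during which the arm holds its last target.

## Working session

There is one attempt and no reset: what is moved stays moved. The work goes in short steps, Python scripts to look and compute and a tool call to move; the robot and the scene stay as the last step left them, time stands still between calls to the robot, and variables do not carry over. Pictures are saved under pics/ and viewed, and the job is handed in when it is done.

Besides the shell and the picture viewer there is one more tool, called after "Emit:" as name(argument=value, ...) on one line, values as JSON. jog_arm: Moves the arm, as the interface text tells. Its arguments: {"type":"object","properties":{"steps":{"type":"array"},"grip_force":{"type":"number"}},"required":["steps"]}

```bash
mkdir -p pics; cat > h.py <<'E'
import numpy as np,cv2
from workcell import manip
def ray(cal,u,v):
    K=np.array(cal['mtx']);k1=cal['k1'];xd=(u-K[0,2])/K[0,0];yd=(v-K[1,2])/K[1,1]
    x,y=xd,yd
    for _ in range(20):
        f=1+k1*(x*x+y*y);x,y=xd/f,yd/f
    T=np.linalg.inv(np.array(cal['world_to_cam']))
    return T[:3,3],T[:3,:3]@np.array([x,y,1.])
def onplane(cal,u,v,z):
    o,d=ray(cal,u,v);return o+d*(z-o[2])/d[2]
def atdepth(cal,u,v,dep):
    o,d=ray(cal,u,v);return o+d*dep
def cloud(cal,dep):
    K=np.array(cal['mtx']);h,w=dep.shape
    u,v=np.meshgrid(np.arange(w),np.arange(h));xd=(u-K[0,2])/K[0,0];yd=(v-K[1,2])/K[1,1];x,y=xd,yd
    for _ in range(20):
        f=1+cal['k1']*(x*x+y*y);x,y=xd/f,yd/f
    P=np.stack([x*dep,y*dep,dep],-1);T=np.linalg.inv(np.array(cal['world_to_cam']))
    P=P@T[:3,:3].T+T[:3,3];P[dep<=0]=np.nan;return P
def project(cal,p):
    c=np.array(cal['world_to_cam'])@np.r_[p,1];x,y=c[:2]/c[2];f=1+cal['k1']*(x*x+y*y);q=np.array(cal['mtx'])@[x*f,y*f,1];return q[:2]
E
python3 - <<'E'
from h import *
print(manip.get_obs())
for n in ('scene','side','wrist'):
    c=manip.calibration(n);im,d=manip.camera(n);np.savez(f'{n}0.npz',im=im,d=d,**{k:np.array(v) for k,v in c.items()})
    cv2.imwrite(f'pics/{n}0.png',im[...,::-1])
    print(n,np.linalg.inv(c['world_to_cam'])[:3,3].round(3),np.array(c['mtx']).round(0).tolist(),c['k1'])
E
```

```text
{'clock': 0.0, 'joint_pos': array([ 1.10539359,  0.33284339, -0.0647256 ,  1.46092684,  0.02157779,
        1.3498954 , -0.08851635]), 'joint_velocities': array([ 6.27123726e-05, -4.73990350e-04,  1.93671590e-04,  2.54476053e-04,
        1.01501820e-03, -2.43063411e-06,  2.59146618e-04]), 'tau': array([-7.14030757e-04, -6.25453448e+01,  4.84366645e-02, -3.91617572e+01,
        1.62531371e-02,  9.78143391e-03,  3.36396920e-05]), 'position': array([ 0.26766482, -0.56440196,  0.24754067]), 'ee_rot': array([ 9.75587843e-01,  2.19608481e-01, -1.67953494e-04, -6.68487043e-04]), 'ft_force': array([ 0.04446495, -0.49433973,  0.44114191]), 'torque': array([-0.00887129,  0.01675866,  0.02410272]), 'grip_width': 1.0023505974714524}
scene [0.224 0.552 0.647] [[523.0, 0.0, 311.0], [0.0, 523.0, 232.0], [0.0, 0.0, 1.0]] -0.09581139605920347
side [0.569 0.813 0.634] [[490.0, 0.0, 323.0], [0.0, 490.0, 245.0], [0.0, 0.0, 1.0]] 0.043061536843260306
wrist [ 0.329 -0.536  0.373] [[366.0, 0.0, 322.0], [0.0, 366.0, 242.0], [0.0, 0.0, 1.0]] -0.04421143081171463
```

View pics/scene0.png

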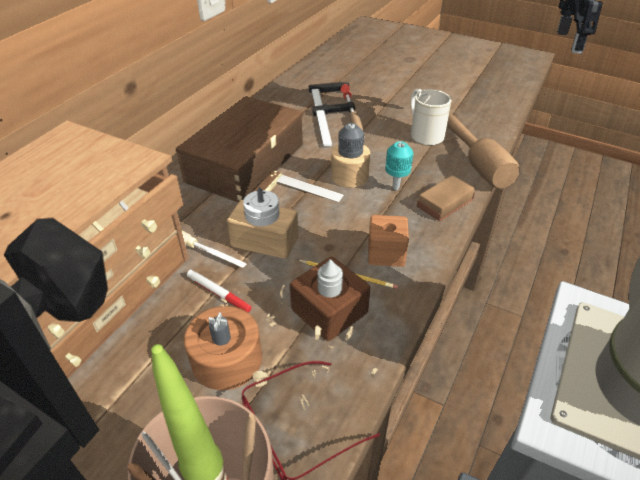

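View pics/side0.png

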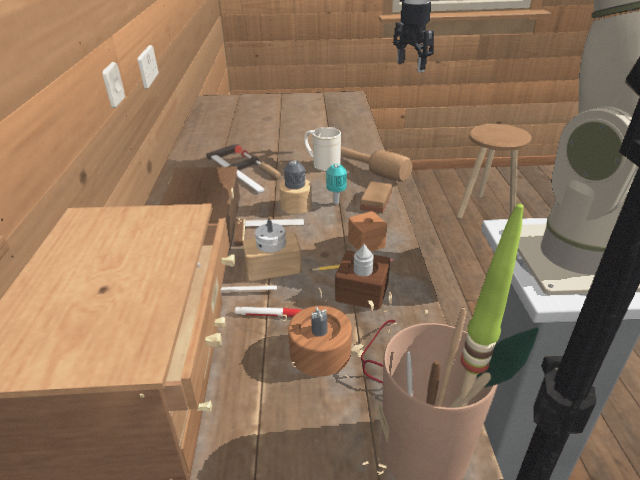

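View pics/wrist0.png

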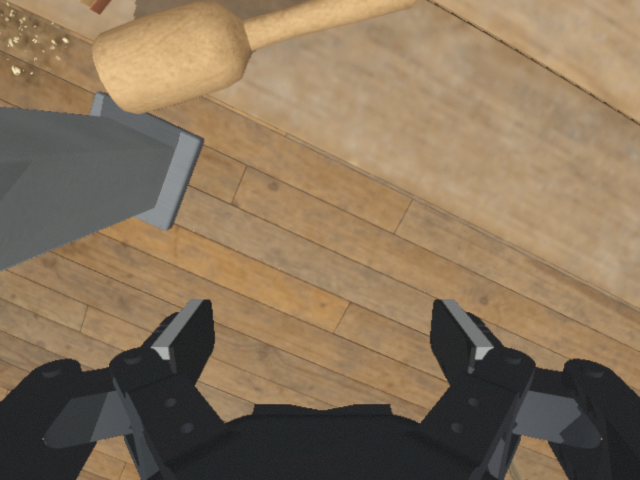

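The scene view shows these candidates:
- Spur at (220,330), in the large round block.
- Centre at (330,280), in the dark square block.
- Screw chuck at (262,210), on the oblong block.
- Dark drill chuck at (350,140), on the small round block.
- Turquoise decoy at (398,160), which is not meant.
- Empty spare block at (388,240). The brown brick at (446,197) lies low and has no hole, so it isn't the spare.

The job is two swaps. Next I'll measure.

```bash
python3 - <<'E'
from h import *
out=[]
for n in ('scene','side'):
    z=np.load(n+'0.npz');cal=dict(mtx=z['mtx'],k1=float(z['k1']),world_to_cam=z['world_to_cam'])
    P=cloud(cal,z['d']);im=z['im']
    px=dict(scene=dict(spur=(220,330),centre=(330,285),screw=(262,210),drill=(350,145),spare=(388,225)),side=dict(spur=(319,325),centre=(363,265),screw=(270,238),drill=(294,178),spare=(366,218)))[n]
    for k,(u,v) in px.items():
        p0=P[v,u]
        Q=P[max(0,v-90):v+90,max(0,u-90):u+90].reshape(-1,3);Q=Q[~np.isnan(Q[:,0])]
        Q=Q[np.hypot(*(Q[:,:2]-p0[:2]).T)<0.085]
        top=Q[(Q[:,2]>.057)&(Q[:,2]<.066)]
        (c,s,a)=cv2.minAreaRect((top[:,:2]*1000).astype(np.float32))
        cc,r=cv2.minEnclosingCircle((top[:,:2]*1000).astype(np.float32))
        print(n,k,'p0',p0.round(3),'maxz',Q[:,2].max().round(4),'top med z',np.median(top[:,2]).round(4),'rect',np.round(c),np.round(s),round(a,1),'circ',np.round(cc),round(r))
        head=Q[(Q[:,2]>.07)]
        if len(head)>20:
            cc,r=cv2.minEnclosingCircle((head[:,:2]*1000).astype(np.float32));print('   head circ',np.round(cc,1),round(r,1),'n',len(head))
b=np.load('scene0.npz')['im'];cv2.imwrite('pics/crop0.png',cv2.resize(b[100:400,170:430],None,fx=2,fy=2,interpolation=cv2.INTER_CUBIC)[...,::-1])
E
```

```text
scene spur p0 [0.546 0.245 0.085] maxz 0.099 top med z 0.0615 rect [554. 238.] [103. 103.] 34.6 circ [555. 238.] 53
   head circ [554.5 237.9] 13.7 n 377
scene centre p0 [0.456 0.1   0.08 ] maxz 0.1143 top med z 0.0614 rect [466.  85.] [91. 91.] 70.3 circ [466.  85.] 60
   head circ [466.1  85.7] 19.3 n 561
scene screw p0 [0.628 0.016 0.092] maxz 0.1216 top med z 0.0617 rect [642.  -1.] [110.  65.] 11.2 circ [642.  -0.] 60
   head circ [641.5  -1.1] 31.6 n 996
scene drill p0 [ 0.584 -0.226  0.094] maxz 0.1241 top med z 0.0615 rect [ 570. -251.] [125.  73.] 14.4 circ [ 567. -242.] 67
   head circ [ 559.  -239.7] 60.5 n 826
scene spare p0 [ 0.442 -0.086  0.056] maxz 0.0648 top med z 0.0613 rect [437. -77.] [64. 67.] 24.0 circ [437. -76.] 43
side spur p0 [0.556 0.249 0.077] maxz 0.0984 top med z 0.0621 rect [554. 238.] [104. 102.] 57.6 circ [555. 238.] 53
   head circ [555.5 238.6] 13.1 n 275
side centre p0 [0.469 0.103 0.082] maxz 0.1153 top med z 0.0621 rect [467.  85.] [92. 90.] 70.8 circ [467.  84.] 60
   head circ [466.3  85.3] 18.7 n 358
side screw p0 [0.642 0.024 0.095] maxz 0.1256 top med z 0.0621 rect [644.  -1.] [109.  67.] 10.9 circ [644.  -0.] 62
   head circ [643.7  -1.3] 31.5 n 707
side drill p0 [ 0.596 -0.227  0.093] maxz 0.1243 top med z 0.062 rect [ 572. -242.] [119.  63.] 2.3 circ [ 572. -248.] 61
   head circ [ 566.2 -243.7] 54.0 n 500
side spare p0 [ 0.44  -0.09   0.061] maxz 0.0658 top med z 0.062 rect [439. -77.] [64. 66.] 23.8 circ [439. -74.] 42
```

View pics/crop0.png

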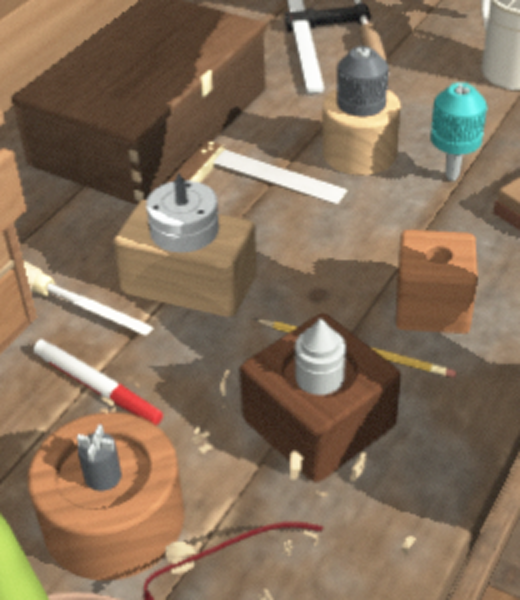

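```bash
python3 - <<'E'
from h import *
allP=[];H=np.full((500,450),0.)
for n in ('scene','side'):
    z=np.load(n+'0.npz');cal=dict(mtx=z['mtx'],k1=float(z['k1']),world_to_cam=z['world_to_cam'])
    P=cloud(cal,z['d']).reshape(-1,3);C=z['im'].reshape(-1,3).astype(int)
    ok=~np.isnan(P[:,0]);P=P[ok];C=C[ok]
    tq=(C[:,1]>C[:,0]+50)&(C[:,2]>C[:,0]+50)&(abs(P[:,0]-.52)<.15)&(P[:,1]<0)
    Q=P[tq];cc,r=cv2.minEnclosingCircle((Q[:,:2]*1000).astype(np.float32));print('decoy',np.round(cc),r,'z',np.percentile(Q[:,2],[1,50,99]).round(3))
    d=np.hypot(P[:,0]-.59,P[:,1]+.235)<.06
    R=P[d&~tq]; R=R[np.hypot(*(R[:,:2]*1000-np.array(cc)).T)>32]
    h=R[(R[:,2]>.075)];cc2,r2=cv2.minEnclosingCircle((h[:,:2]*1000).astype(np.float32));print('drill head',np.round(cc2,1),r2)
    t=R[(R[:,2]>.057)&(R[:,2]<.066)];cc2,r2=cv2.minEnclosingCircle((t[:,:2]*1000).astype(np.float32));print('block_centre',np.round(cc2,1),r2)
    # spare hole: points under top within
    S=P[np.hypot(P[:,0]-.438,P[:,1]+.076)<.018];L=S[S[:,2]<.057];print('spare hole low pts',len(L),L.mean(0).round(4))
    m=(P[:,0]>.2)&(P[:,0]<.95)&(P[:,1]>-.4)&(P[:,1]<.5)
    for p in P[m]:
        i=int((0.95-p[0])*600);j=int((.5-p[1])*500)
        i=min(max(i,0),499);j=min(j,449)
        H[i,j]=max(H[i,j],p[2])
V=cv2.applyColorMap((np.clip(H/.25,0,1)*255).astype(np.uint8),cv2.COLORMAP_JET)
# rows: x 0.95 top, 600px/m ; cols y .5 left, 500px/m
th=np.deg2rad(-64.6)
for x,y in ((.555,.238),(.4665,.0855),(.643,-.001),(.59,-.235),(.438,-.076)):
    a=[(x+s*.057*np.cos(th),y+s*.057*np.sin(th)) for s in(-1,1)]
    q=[(int((.5-b)*500),int((.95-c)*600)) for c,b in a];cv2.line(V,q[0],q[1],(255,255,255),2)
cv2.imwrite('pics/map.png',V)
E
```

```text
decoy [ 509. -328.] 102.0325698852539 z [0.05  0.084 0.108]
drill head [ 593.4 -247.2] 25.53366470336914
block_centre [ 592.4 -247.3] 40.88021469116211
spare hole low pts 70 [ 0.4412 -0.0862  0.0504]
decoy [ 484. -353.] 126.36920166015625 z [0.007 0.083 0.107]
drill head [ 594.9 -247. ] 25.712377548217773
block_centre [ 595.1 -248. ] 38.73802185058594
spare hole low pts 27 [ 0.4371 -0.0879  0.0527]
```

View pics/map.png

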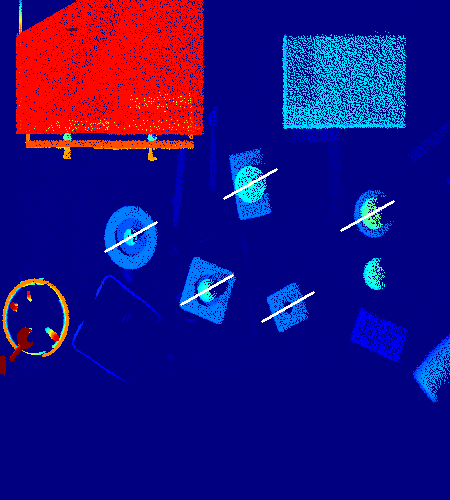

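The crop confirms the choice: dark ribbed drill chuck at (350,140) in the scene image, with the turquoise decoy about 100 mm away from it. Every measured top is at z ≈ 0.062, and the head and block sizes match the description.

Plan:
1. Spur → spare, screw chuck → its own block, spur → its own block.
2. Do the same for centre and drill chuck.

```bash
cat > plan.py <<'E'
import sys
from h import *
from scipy.spatial.transform import Rotation as R
pos=dict(spur=(.555,.238),bscrew=(.5545,.238),centre=(.4662,.0855),bdrill=(.4667,.085),screw=(.6427,-.0012),bspur=(.643,-.001),drill=(.594,-.247),bcentre=(.594,-.2475),spare=(.438,-.0765))
o=manip.get_obs();p=o['position'];r=R.from_quat(o['ee_rot'])
print('t',round(o['clock'],2),'tcp',p.round(4),'x-ax',r.as_matrix()[:,0].round(3),'F',o['ft_force'].round(1),'w',round(o['grip_width']*85.4,1),'j',o['joint_pos'].round(2))
for k in sys.argv[1:]:
    a=k.split(':');t=np.r_[pos[a[0]],float(a[1])]
    print(k,'shift',r.inv().apply(t-p).round(4))
E
python3 plan.py spur:.24
```

```text
t 0.15 tcp [ 0.2677 -0.5645  0.2477] x-ax [ 0.904  0.428 -0.   ] F [-0.1  0.4 -0.4] w 85.8 j [ 1.11  0.33 -0.06  1.46  0.02  1.35 -0.09]
spur:.24 shift [ 0.6035 -0.602   0.0083]
```

Emit:
jog_arm(steps=[0.085,0.02,-0.02,0,0,0.085,0.05,-0.05,0,0,0.085,0.08,-0.08,0,0,0.085,0.115,-0.115,0,0,0.085,0.15,-0.15,0,0,0.085,0.185,-0.185,0,0,0.085,0.22,-0.22,0,0,0.085,0.255,-0.255,0,0,0.085,0.28,-0.28,0,0,0.085,0.3,-0.3,0,0], grip_force=50)

```text
clock: 1.15
position: [0.4108, -0.1626, 0.2484]
ee_rot: [0.975, 0.221, 0.0, 0.0]
ft_force: [-0.0, -0.4, -0.9]
grip_width: 0.997
```

```bash
python3 plan.py spur:.24
```

```text
t 1.15 tcp [ 0.4108 -0.1626  0.2484] x-ax [0.903 0.43  0.   ] F [-0.  -0.4 -0.9] w 85.2 j [ 0.72 -0.06 -0.42  1.89 -0.02  1.3  -0.83]
spur:.24 shift [ 0.3026 -0.2996  0.0083]
```

Emit:
jog_arm(steps=[0.06,0.02,-0.02,0,0,0.06,0.05,-0.05,0,0,0.06,0.085,-0.085,0,0,0.06,0.12,-0.12,0,0,0.06,0.155,-0.155,0,0,0.06,0.19,-0.19,0,0,0.06,0.225,-0.225,0,0,0.06,0.26,-0.257,0,0,0.06,0.285,-0.283,0,0,0.06,0.303,-0.3,0,0])

```text
clock: 2.15
position: [0.5554, 0.2388, 0.2477]
ee_rot: [0.975, 0.221, -0.0, -0.001]
ft_force: [-0.4, -0.2, -0.9]
grip_width: 0.702
```

```bash
cat > shot.py <<'E'
import sys
from h import *
n,f=sys.argv[1:3];c=manip.calibration(n);im,d=manip.camera(n)
np.savez(f+'.npz',im=im,d=d,**{k:np.array(v) for k,v in c.items()});cv2.imwrite(f'pics/{f}.png',im[...,::-1])
E
python3 plan.py spur:.082; python3 shot.py wrist w1
```

```text
t 2.15 tcp [0.5554 0.2388 0.2477] x-ax [ 0.903  0.431 -0.001] F [-0.4 -0.2 -0.9] w 60.0 j [ 0.12  0.39 -0.77  1.49  0.27  1.38 -1.79]
spur:.082 shift [-0.0006  0.0007  0.1657]
```

View pics/w1.png

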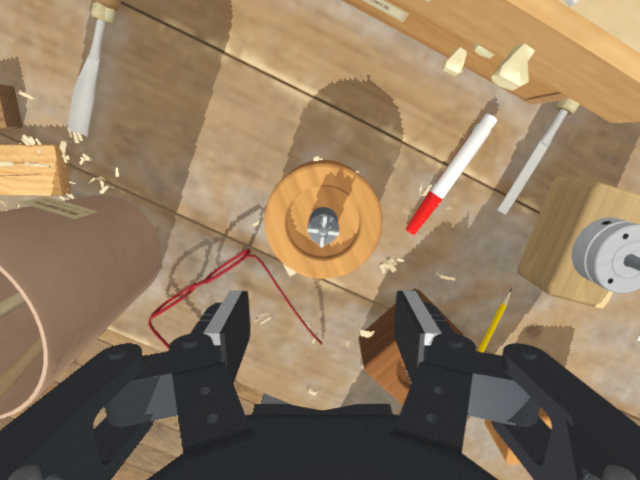

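The wrist view shows the spur at (324,228) in the big round block, centred between the jaws. Descending.

Emit:
jog_arm(steps=[0.06,0,0,0.03,0,0.06,0,0.001,0.07,0,0.06,0,0.001,0.11,0,0.06,0,0.001,0.135,0,0.06,0,0.001,0.152,0,0.06,0,0.001,0.162,0,0.06,0,0.001,0.164,0,0.06,0,0.001,0.165,0,0.06,0,0.001,0.165,0,0.06,0,0.001,0.165,0])

```text
clock: 3.2
position: [0.5565, 0.2351, 0.0843]
ee_rot: [0.976, 0.22, 0.001, -0.0]
ft_force: [-0.1, -0.3, 0.1]
grip_width: 0.703
```

Emit:
jog_arm(steps=[0.02,0,0,0,0,0.02,0,0,0,0,0.02,0,0,0,0,0.02,0,0,0,0,0.02,0,0,0,0,0.02,0,0,0,0,0.02,0,0,-0.01,0,0.02,0,0,-0.03,0,0.02,0,0,-0.06,0,0.02,0,0,-0.09,0])

```text
clock: 4.2
position: [0.5557, 0.2342, 0.1742]
ee_rot: [0.976, 0.219, -0.001, 0.0]
ft_force: [0.6, -0.5, -1.5]
grip_width: 0.285
```

```bash
python3 plan.py spare:.25; python3 shot.py scene s1
```

```text
t 4.2 tcp [0.5557 0.2342 0.1742] x-ax [ 0.904  0.428 -0.001] F [ 0.6 -0.5 -1.5] w 24.4 j [ 0.11  0.44 -0.75  1.58  0.31  1.24 -1.82]
spare:.25 shift [-0.2395  0.2304 -0.0754]
```

View pics/s1.png

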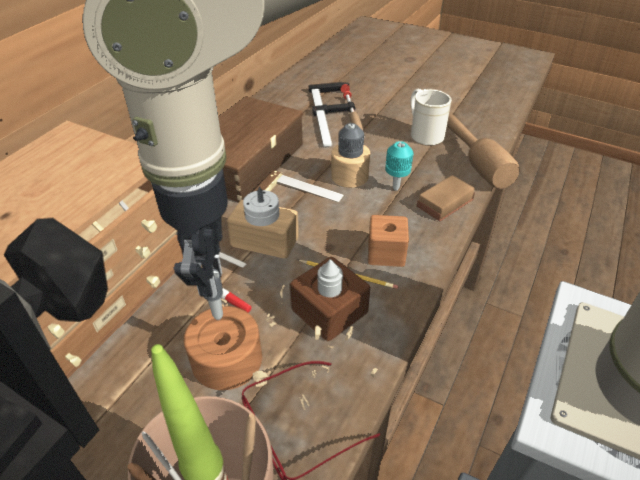

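Emit:
jog_arm(steps=[0.02,-0.01,0.01,-0.03,0,0.02,-0.03,0.03,-0.06,0,0.02,-0.06,0.058,-0.075,0,0.02,-0.09,0.087,-0.075,0,0.02,-0.12,0.116,-0.075,0,0.02,-0.15,0.145,-0.075,0,0.02,-0.18,0.174,-0.075,0,0.02,-0.21,0.203,-0.075,0,0.02,-0.23,0.222,-0.075,0,0.02,-0.2405,0.2305,-0.075,0])

```text
clock: 5.25
position: [0.4361, -0.0795, 0.2484]
ee_rot: [0.976, 0.218, -0.0, 0.001]
ft_force: [0.1, 0.7, -2.5]
grip_width: 0.282
```

Emit:
jog_arm(steps=[0.02,0,0,0,0,0.02,0,0,0,0,0.02,0,0,0.01,0,0.02,0,0,0.03,0,0.02,0,0,0.05,0,0.02,0,0,0.06,0,0.02,0,0,0.07,0,0.02,0,0,0.07,0,0.02,0,0,0.07,0,0.02,0,0,0.07,0])

```text
clock: 6.25
position: [0.438, -0.0765, 0.179]
ee_rot: [0.976, 0.22, 0.001, 0.0]
ft_force: [0.5, -0.6, -2.3]
grip_width: 0.285
```

```bash
python3 plan.py spare:.096; python3 shot.py scene s2;python3 shot.py side d2; python3 - <<'E'
from h import *
a=cv2.imread('pics/s2.png')[150:300,300:500];b=cv2.imread('pics/d2.png')[130:280,280:480]
cv2.imwrite('pics/c2.png',cv2.resize(np.hstack([a,b]),None,fx=2,fy=2))
E
```

```text
t 6.25 tcp [ 0.438  -0.0765  0.179 ] x-ax [0.904 0.428 0.001] F [ 0.5 -0.6 -2.3] w 24.4 j [ 0.67  0.02 -0.6   1.98  0.01  1.15 -1.06]
spare:.096 shift [-0.0001 -0.0001  0.083 ]
```

View pics/c2.png

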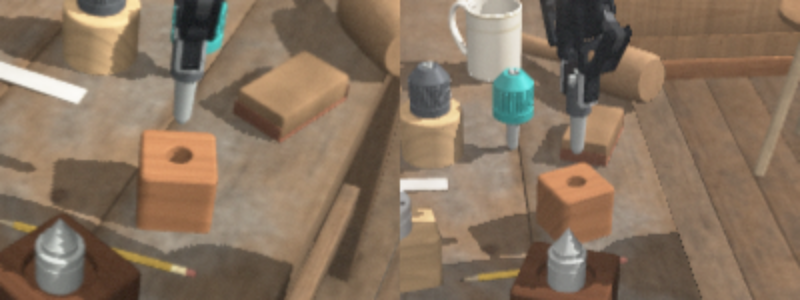

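```bash
python3 - <<'E'
from h import *
for n in ('scene','side'):
    c=manip.calibration(n)
    print(n,'nose',project(c,[.438,-.0765,.099]).round(1),'hole',project(c,[.438,-.0765,.062]).round(1))
E
```

```text
scene nose [390.3 209.8] hole [388.4 226.7]
side nose [368.3 206.2] hole [367.6 220.9]
```

The nose is over the hole in both views, to within about 1 px. Lowering.

Emit:
jog_arm(steps=[0.02,0,0,0.02,0,0.02,0,0,0.045,0,0.02,0,0,0.065,0,0.02,0,0,0.075,0,0.02,0,0,0.08,0,0.02,0,0,0.083,0,0.02,0,0,0.083,0,0.02,0,0,0.083,0,0.02,0,0,0.083,0,0.02,0,0,0.083,0])

```text
clock: 7.35
position: [0.4377, -0.0765, 0.0957]
ee_rot: [0.976, 0.22, 0.0, 0.0]
ft_force: [-0.6, 0.9, -2.6]
grip_width: 0.281
```

Emit:
jog_arm(steps=[0.03,0,0,0,0,0.045,0,0,0,0,0.06,0,0,0,0,0.06,0,0,0,0,0.06,0,0,0,0,0.06,0,0,-0.01,0,0.06,0,0,-0.03,0,0.06,0,0,-0.06,0,0.08,0,0,-0.09,0,0.085,0,0,-0.12,0])

```text
clock: 8.35
position: [0.4374, -0.0762, 0.2173]
ee_rot: [0.976, 0.22, 0.0, 0.0]
ft_force: [0.2, 0.1, -0.1]
grip_width: 0.988
```

```bash
python3 plan.py screw:.2; python3 shot.py wrist w3
```

```text
t 8.35 tcp [ 0.4374 -0.0762  0.2173] x-ax [0.903 0.429 0.   ] F [ 0.2  0.1 -0.1] w 84.4 j [ 0.68 -0.02 -0.59  1.93 -0.01  1.23 -1.04]
screw:.2 shift [0.2177 0.0203 0.0174]
```

View pics/w3.png

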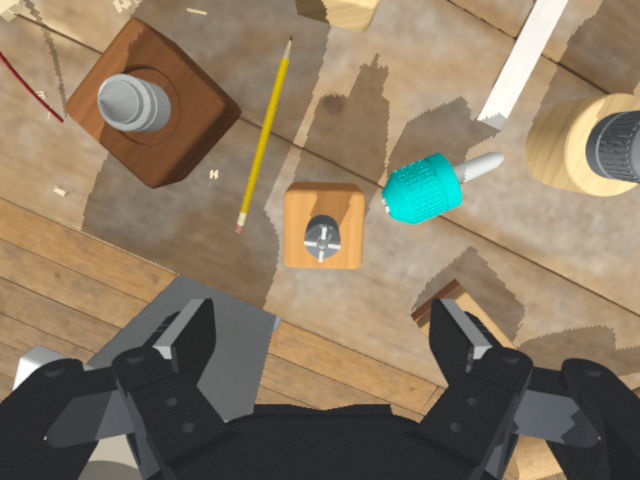

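```bash
python3 - <<'E'
from h import *
for f,t in (('w3',.2173),('w1',.2477),('wrist0',.2475)):
    z=np.load(f+'.npz');cal=dict(mtx=z['mtx'],k1=float(z['k1']),world_to_cam=z['world_to_cam'])
    P=cloud(cal,z['d'])
    for u in (slice(150,260),slice(390,500)):
        Q=P[290:340,u].reshape(-1,3);Q=Q[np.abs(Q[:,2]-t)<.06]
        print(f,len(Q),'tip rel TCP', (np.percentile(Q[:,2],[1,5])-t).round(4) if len(Q) else '')
E
```

```text
w3 1917 tip rel TCP [-0.0036 -0.0015]
w3 1919 tip rel TCP [-0.0037 -0.0015]
w1 2274 tip rel TCP [-0.0109 -0.0077]
w1 2268 tip rel TCP [-0.0108 -0.0079]
wrist0 1878 tip rel TCP [-0.0032 -0.001 ]
wrist0 1876 tip rel TCP [-0.0034 -0.0011]
```

The spur stands in the spare block at (322,240) in the wrist image. The wrist depth puts the fingertips 11 mm below the TCP at 60 mm opening. I'll therefore grip the screw chuck at TCP z ≈ 0.087.

Emit:
jog_arm(steps=[0.085,0.02,0.002,0,0,0.085,0.05,0.005,0,0,0.085,0.09,0.01,0,0,0.085,0.13,0.013,0,0,0.085,0.17,0.016,0,0,0.085,0.2,0.019,0,0,0.085,0.2177,0.02,0.005,0,0.085,0.2177,0.02,0.015,0,0.085,0.2177,0.02,0.025,0,0.085,0.2177,0.02,0.03,0])

```text
clock: 9.4
position: [0.6416, -0.002, 0.1841]
ee_rot: [0.976, 0.219, -0.001, 0.0]
ft_force: [-0.2, 0.2, -0.7]
grip_width: 0.992
```

```bash
python3 plan.py screw:.087; python3 shot.py wrist w4
```

```text
t 9.4 tcp [ 0.6416 -0.002   0.1841] x-ax [ 0.904  0.428 -0.002] F [-0.2  0.2 -0.7] w 84.7 j [ 0.39  0.48 -0.63  1.47  0.29  1.29 -1.39]
screw:.087 shift [ 0.0015 -0.0003  0.0971]
```

View pics/w4.png

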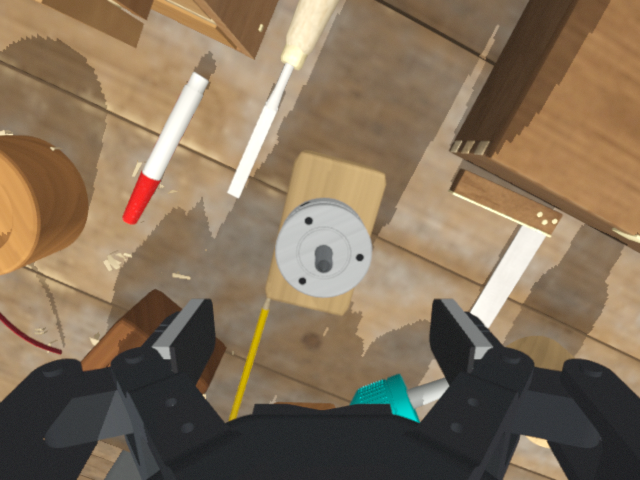

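The screw chuck is centred between the jaws at (324,248). I'll descend and grip.

Emit:
jog_arm(steps=[0.085,0,0,0.02,0,0.085,0.001,0,0.05,0,0.085,0.001,0,0.07,0,0.085,0.001,0,0.085,0,0.085,0.001,0,0.093,0,0.085,0.001,0,0.097,0,0.085,0.001,0,0.097,0,0.085,0.001,0,0.097,0,0.05,0.001,0,0.097,0,0.05,0.001,0,0.097,0], grip_force=60)

```text
clock: 10.45
position: [0.6442, -0.0011, 0.0892]
ee_rot: [0.976, 0.219, 0.001, 0.0]
ft_force: [-8.7, 4.5, 48.7]
grip_width: 0.684
```

Emit:
jog_arm(steps=[0.05,0,0,0,0,0.05,0,0,0,0,0.05,0,0,0,0,0.05,0,0,-0.005,0,0.05,0,0,-0.02,0,0.05,0,0,-0.045,0,0.05,0,0,-0.075,0,0.05,0,0,-0.105,0,0.05,0,0,-0.13,0,0.05,0,0,-0.145,0])

```text
clock: 11.45
position: [0.644, -0.0005, 0.2363]
ee_rot: [0.976, 0.22, 0.001, 0.0]
ft_force: [0.9, 0.2, -4.9]
grip_width: 0.677
```

```bash
python3 plan.py bscrew:.24
```

```text
t 11.45 tcp [ 6.440e-01 -5.000e-04  2.363e-01] x-ax [0.903 0.429 0.002] F [ 0.9  0.2 -4.9] w 57.8 j [ 0.39  0.45 -0.64  1.4   0.27  1.38 -1.37]
bscrew:.24 shift [ 0.0214 -0.2538 -0.0039]
```

The screw chuck is held: opening 57.8 mm, weight about 5 N. The force on closing peaked at 49 N, so I'll use a softer grip next time. Moving it over to the large round block.

Emit:
jog_arm(steps=[0.05,0.001,-0.015,0,0,0.05,0.003,-0.04,0,0,0.05,0.006,-0.075,0,0,0.05,0.009,-0.11,0,0,0.05,0.012,-0.145,0,0,0.05,0.015,-0.18,0,0,0.05,0.018,-0.21,0,0,0.05,0.02,-0.235,0,0,0.05,0.0215,-0.248,0,0,0.05,0.0215,-0.254,0,0])

```text
clock: 12.45
position: [0.5531, 0.2393, 0.2326]
ee_rot: [0.975, 0.221, -0.001, -0.0]
ft_force: [-0.2, 0.3, -4.3]
grip_width: 0.678
```

Emit:
jog_arm(steps=[0.05,0,0,0,0,0.05,0,0,0,0,0.05,0,0,0.01,0,0.05,0,0,0.03,0,0.05,0,0,0.05,0,0.05,0,0,0.06,0,0.05,0,0,0.06,0,0.05,0,0,0.06,0,0.05,0,0,0.06,0,0.05,0,0,0.06,0])

```text
clock: 13.45
position: [0.5547, 0.2381, 0.1742]
ee_rot: [0.976, 0.22, 0.001, -0.0]
ft_force: [-0.6, -0.2, -5.5]
grip_width: 0.68
```

```bash
python3 plan.py bscrew:.080; python3 shot.py scene s5;python3 shot.py side d5; python3 - <<'E'
from h import *
a=cv2.imread('pics/s5.png')[240:390,130:330];b=cv2.imread('pics/d5.png')[230:380,220:420]
cv2.imwrite('pics/c5.png',cv2.resize(np.hstack([a,b]),None,fx=2,fy=2))
E
```

```text
t 13.45 tcp [0.5547 0.2381 0.1742] x-ax [0.904 0.428 0.001] F [-0.6 -0.2 -5.5] w 58.1 j [ 0.09  0.43 -0.73  1.59  0.3   1.24 -1.82]
bscrew:.080 shift [-0.0003  0.      0.0942]
```

View pics/c5.png

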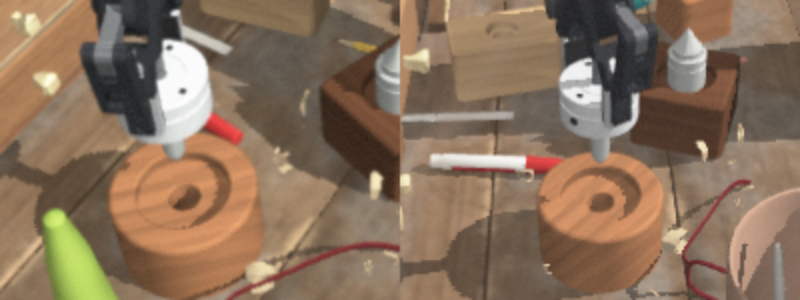

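```bash
python3 - <<'E'
from h import *
for n,nose,hole in (('scene',(217.5,319),(223,337.5)),('side',(320.5,311),(320.5,330.5))):
    c=manip.calibration(n)
    print(n,'nose at z.099',onplane(c,*nose,.099).round(4),'hole .052',onplane(c,*hole,.052).round(4), project(c,[.5547,.2381,.099]).round(1),project(c,[.5547,.2381,.052]).round(1))
E
```

```text
scene nose at z.099 [0.5516 0.24   0.099 ] hole .052 [0.5533 0.2359 0.052 ] [216.5 317.1] [221.3 338.2]
side nose at z.099 [0.5529 0.24   0.099 ] hole .052 [0.5534 0.2362 0.052 ] [319.3 310.2] [319.8 331.4]
```

Emit:
jog_arm(steps=[0.05,0.001,0.001,0.02,0,0.05,0.001,0.001,0.045,0,0.05,0.001,0.001,0.06,0,0.05,0.001,0.001,0.07,0,0.05,0.001,0.001,0.078,0,0.05,0.001,0.001,0.082,0,0.05,0.001,0.001,0.086,0,0.05,0.001,0.001,0.089,0,0.05,0.001,0.001,0.091,0,0.05,0.001,0.001,0.091,0])

```text
clock: 14.55
position: [0.5556, 0.2374, 0.0823]
ee_rot: [0.976, 0.22, 0.0, 0.0]
ft_force: [-0.3, -0.3, -4.3]
grip_width: 0.677
```

```bash
python3 plan.py bscrew:.080; python3 shot.py scene s6;python3 shot.py side d6; python3 - <<'E'
from h import *
a=cv2.imread('pics/s6.png')[240:390,130:330];b=cv2.imread('pics/d6.png')[230:380,220:420]
cv2.imwrite('pics/c6.png',cv2.resize(np.hstack([a,b]),None,fx=2,fy=2))
E
```

```text
t 14.55 tcp [0.5556 0.2374 0.0823] x-ax [0.904 0.428 0.   ] F [-0.3 -0.3 -4.3] w 57.8 j [ 0.06  0.53 -0.69  1.67  0.37  1.08 -1.87]
bscrew:.080 shift [-0.0007 -0.001   0.0023]
```

View pics/c6.png

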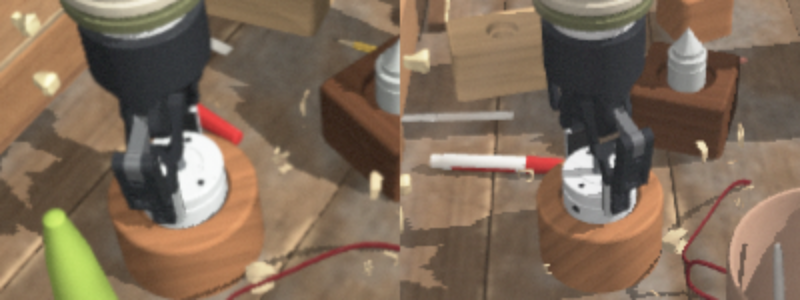

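There's no contact force and the head is inside the recess. Releasing.

Emit:
jog_arm(steps=[0.05,0,0,0.001,0,0.05,0,0,0.001,0,0.07,0,0,0.001,0,0.085,0,0,0.001,0,0.085,0,0,0.001,0,0.085,0,0,0,0,0.085,0,0,-0.015,0,0.085,0,0,-0.04,0,0.085,0,0,-0.08,0,0.085,0,0,-0.12,0])

```text
clock: 15.65
position: [0.5552, 0.2375, 0.2047]
ee_rot: [0.976, 0.22, -0.0, -0.0]
ft_force: [0.5, 1.1, -0.2]
grip_width: 0.994
```

```bash
python3 plan.py spare:.22; python3 shot.py wrist w7; python3 - <<'E'
from h import *
z=np.load('w7.npz');cal=dict(mtx=z['mtx'],k1=float(z['k1']),world_to_cam=z['world_to_cam'])
P=cloud(cal,z['d']).reshape(-1,3);Q=P[np.hypot(P[:,0]-.555,P[:,1]-.238)<.028]
print('screw top z',np.percentile(Q[:,2],[5,25,50,75]).round(4))
E
```

```text
t 15.65 tcp [0.5552 0.2375 0.2047] x-ax [0.903 0.429 0.   ] F [ 0.5  1.1 -0.2] w 84.9 j [ 0.1   0.41 -0.74  1.55  0.28  1.3  -1.8 ]
spare:.22 shift [-0.2406  0.2334 -0.0154]
screw top z [0.0833 0.2621 0.2725 0.2803]
```

View pics/w7.png

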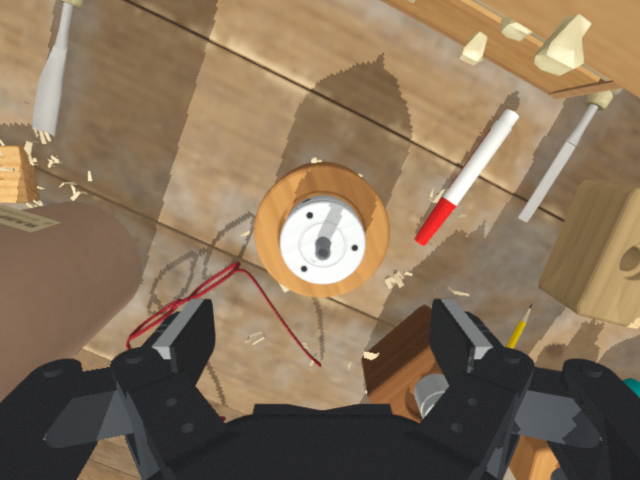

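The screw chuck is seated, with its top at 0.083–0.084. Back to the spur.

Emit:
jog_arm(steps=[0.06,-0.01,0.01,-0.015,0,0.06,-0.04,0.038,-0.015,0,0.06,-0.072,0.07,-0.015,0,0.06,-0.105,0.102,-0.015,0,0.06,-0.138,0.134,-0.015,0,0.06,-0.17,0.165,-0.015,0,0.06,-0.203,0.197,-0.015,0,0.06,-0.228,0.221,-0.015,0,0.06,-0.2406,0.2334,-0.015,0,0.06,-0.2406,0.2334,0,0], grip_force=40)

```text
clock: 16.7
position: [0.4385, -0.0794, 0.2046]
ee_rot: [0.976, 0.218, 0.002, 0.002]
ft_force: [0.6, 1.6, -0.9]
grip_width: 0.702
```

```bash
python3 plan.py spare:.095; python3 shot.py wrist w8; python3 shot.py side d8; python3 - <<'E'
from h import *
z=np.load('d8.npz');cal=dict(mtx=z['mtx'],k1=float(z['k1']),world_to_cam=z['world_to_cam'])
P=cloud(cal,z['d']).reshape(-1,3)
for x,y,r in ((.438,-.0765,.03),):
    Q=P[(np.hypot(P[:,0]-x,P[:,1]-y)<r)&(P[:,2]>.07)&(P[:,2]<.115)]
    print(cv2.minEnclosingCircle((Q[:,:2]*1000).astype(np.float32)),Q[:,2].max())
E
```

```text
t 16.7 tcp [ 0.4385 -0.0794  0.2046] x-ax [0.905 0.425 0.003] F [ 0.6  1.6 -0.9] w 60.0 j [ 0.65 -0.01 -0.57  1.95 -0.    1.2  -1.05]
spare:.095 shift [ 0.0005 -0.0033  0.1096]
((438.99566650390625, -73.77368927001953), 13.406904220581055) 0.10769994457744603
```

View pics/w8.png

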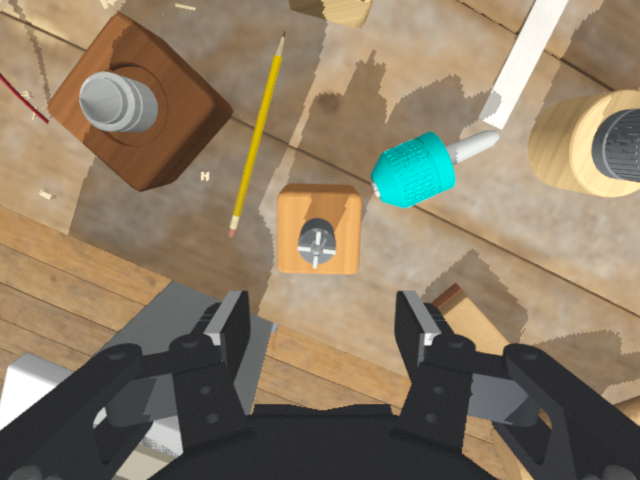

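Emit:
jog_arm(steps=[0.06,0,0,0.01,0,0.06,0,0,0.03,0,0.06,0,0,0.06,0,0.06,0,0,0.085,0,0.06,0,0,0.1,0,0.06,0,0,0.108,0,0.06,0,0,0.11,0,0.06,0,0,0.11,0,0.06,0,0,0.11,0,0.06,0,0,0.11,0])

```text
clock: 17.8
position: [0.4387, -0.0766, 0.0931]
ee_rot: [0.976, 0.22, 0.001, 0.0]
ft_force: [0.0, -0.3, 0.1]
grip_width: 0.705
```

Emit:
jog_arm(steps=[0.04,0,0,0,0,0.03,0,0,0,0,0.02,0,0,0,0,0.02,0,0,0,0,0.02,0,0,0,0,0.02,0,0,0,0,0.02,0,0,-0.01,0,0.02,0,0,-0.04,0,0.02,0,0,-0.08,0,0.02,0,0,-0.12,0])

```text
clock: 18.8
position: [0.4375, -0.0761, 0.2138]
ee_rot: [0.976, 0.22, -0.0, -0.0]
ft_force: [0.2, 0.1, -1.9]
grip_width: 0.292
```

```bash
python3 plan.py bspur:.22
```

```text
t 18.8 tcp [ 0.4375 -0.0761  0.2138] x-ax [ 0.903  0.429 -0.001] F [ 0.2  0.1 -1.9] w 24.9 j [ 0.66 -0.02 -0.58  1.93 -0.01  1.22 -1.04]
bspur:.22 shift [ 0.2179  0.0203 -0.0063]
```

Emit:
jog_arm(steps=[0.02,0.01,0.001,0,0,0.02,0.035,0.003,0,0,0.02,0.07,0.006,0,0,0.02,0.105,0.01,0,0,0.02,0.14,0.013,0,0,0.02,0.175,0.016,0,0,0.02,0.2,0.019,0,0,0.02,0.217,0.02,0,0,0.02,0.2175,0.02,0.01,0,0.02,0.2175,0.02,0.02,0])

```text
clock: 19.8
position: [0.6428, -0.0012, 0.1909]
ee_rot: [0.976, 0.22, -0.001, -0.0]
ft_force: [-1.3, -1.5, -3.0]
grip_width: 0.287
```

Emit:
jog_arm(steps=[0.02,0,0,0.005,0,0.02,0,0,0.015,0,0.02,0,0,0.025,0,0.02,0,0,0.03,0,0.02,0,0,0.03,0,0.02,0,0,0.03,0,0.02,0,0,0.03,0,0.02,0,0,0.03,0,0.02,0,0,0.03,0,0.02,0,0,0.03,0])

```text
clock: 20.8
position: [0.6434, -0.0014, 0.1625]
ee_rot: [0.976, 0.22, 0.0, 0.0]
ft_force: [0.6, -0.7, -1.6]
grip_width: 0.29
```

```bash
python3 plan.py bspur:.083; python3 shot.py scene s9;python3 shot.py side d9; python3 - <<'E'
from h import *
a=cv2.imread('pics/s9.png')[150:250,220:320];b=cv2.imread('pics/d9.png')[190:290,220:320]
cv2.imwrite('pics/c9.png',cv2.resize(np.hstack([a,b]),None,fx=4,fy=4))
for n in ('scene','side'):
    c=manip.calibration(n);p=manip.get_obs()['position']
    print(n,project(c,[p[0],p[1],p[2]-.031-.048]).round(1),project(c,[.643,-.001,.062]).round(1))
E
```

```text
t 20.8 tcp [ 0.6434 -0.0014  0.1625] x-ax [0.904 0.428 0.   ] F [ 0.6 -0.7 -1.6] w 24.8 j [ 0.38  0.5  -0.6   1.49  0.29  1.24 -1.39]
bspur:.083 shift [-0.0002 -0.0005  0.0795]
scene [260.4 205.4] [261.4 215.1]
side [270.4 235.6] [271.3 244.5]
```

View pics/c9.png

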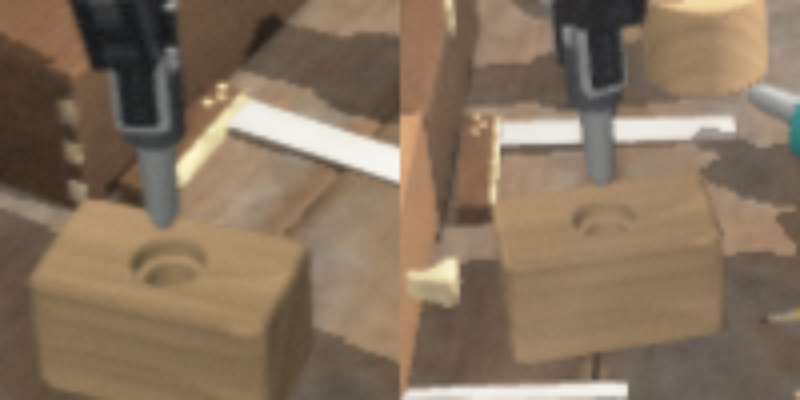

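The nose and recess observations match the projections in both views. Lowering.

Emit:
jog_arm(steps=[0.02,0,0,0.02,0,0.02,0,0,0.035,0,0.02,0,0,0.05,0,0.02,0,0,0.06,0,0.02,0,0,0.066,0,0.02,0,0,0.07,0,0.02,0,0,0.073,0,0.02,0,0,0.076,0,0.02,0,0,0.077,0,0.02,0,0,0.077,0])

```text
clock: 21.9
position: [0.6433, -0.0014, 0.0854]
ee_rot: [0.976, 0.22, 0.0, 0.0]
ft_force: [-0.6, -0.1, -2.7]
grip_width: 0.284
```

Emit:
jog_arm(steps=[0.03,0,0,0.001,0,0.045,0,0,0.001,0,0.06,0,0,0.001,0,0.06,0,0,0.001,0,0.06,0,0,0,0,0.06,0,0,-0.01,0,0.06,0,0,-0.03,0,0.06,0,0,-0.06,0,0.06,0,0,-0.1,0,0.06,0,0,-0.13,0])

```text
clock: 22.9
position: [0.6436, -0.0012, 0.2187]
ee_rot: [0.976, 0.22, 0.001, 0.0]
ft_force: [1.3, -0.3, -0.2]
grip_width: 0.704
```

```bash
python3 plan.py centre:.22; cat > chk.py <<'E'
from h import *
import sys
for n in ('scene','side'):
    c=manip.calibration(n);im,d=manip.camera(n);cv2.imwrite(f'pics/{sys.argv[1]}_{n}.png',im[...,::-1])
    P=cloud(c,d).reshape(-1,3)
    for a in sys.argv[2:]:
        k,x,y,r=a.split(',');x,y,r=float(x),float(y),float(r)
        Q=P[(np.hypot(P[:,0]-x,P[:,1]-y)<r)&(P[:,2]>.068)&(P[:,2]<.14)]
        cc,rr=cv2.minEnclosingCircle((Q[:,:2]*1000).astype(np.float32)) if len(Q) else ((0,0),0)
        # side wall top: max z of outer points
        R=np.hypot(Q[:,0]-cc[0]/1000,Q[:,1]-cc[1]/1000)
        print(n,k,np.round(cc,1),round(rr,1),'maxz',Q[:,2].max().round(4),'shoulder z',np.percentile(Q[R>.75*rr/1000][:,2],97).round(4),len(Q))
E
python3 chk.py k10 spur,.643,-.001,.03 screw,.555,.238,.045
```

```text
t 22.9 tcp [ 0.6436 -0.0012  0.2187] x-ax [0.903 0.429 0.002] F [ 1.3 -0.3 -0.2] w 60.1 j [ 0.38  0.46 -0.61  1.42  0.26  1.34 -1.37]
centre:.22 shift [-0.1231 -0.1544 -0.0017]
scene spur [ 6.441e+02 -5.000e-01] 14.7 maxz 0.0979 shoulder z 0.093 253
scene screw [554.  237.3] 30.7 maxz 0.1136 shoulder z 0.0857 1497
side spur [ 6.428e+02 -1.000e-01] 15.4 maxz 0.097 shoulder z 0.0941 191
side screw [554.  237.2] 31.0 maxz 0.1145 shoulder z 0.0858 1011
```

View pics/k10_scene.png

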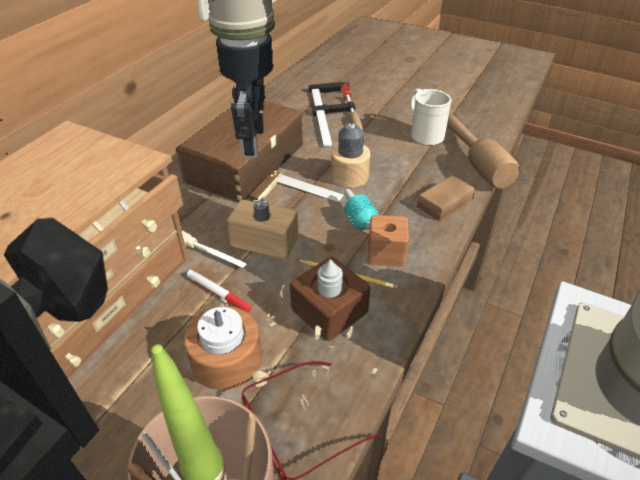

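The spur (max z 0.098, expected 0.099) and screw chuck are in place. However, the turquoise decoy has toppled and now lies by the spare block, around (360,212) in the scene image. I need to see whether it's still rolling.

```bash
python3 - <<'E'
from h import *
def dec(n,im,d,c,l):
    C=im.astype(int);m=(C[...,1]>C[...,0]+50)&(C[...,2]>C[...,0]+50)
    n_,lab,st,ce=cv2.connectedComponentsWithStats(m.astype(np.uint8));i=1+np.argmax(st[1:,4])
    P=cloud(c,d)[lab==i];print(l,n,ce[i].round(0),st[i,4],np.nanmedian(P,0).round(3),'z',np.nanmin(P[:,2]).round(3),np.nanmax(P[:,2]).round(3))
for f,n in (('scene0','scene'),('s1','scene'),('s2','scene'),('s5','scene'),('s6','scene'),('s9','scene'),('d8','side'),('d9','side')):
    z=np.load(f+'.npz');dec(n,z['im'],z['d'],dict(mtx=z['mtx'],k1=float(z['k1']),world_to_cam=z['world_to_cam']),f)
for n in ('scene','side'):
    c=manip.calibration(n);im,d=manip.camera(n);dec(n,im,d,c,'now')
a=im[150:300,220:420];cv2.imwrite('pics/c11.png',cv2.resize(a,None,fx=4,fy=4)[...,::-1])
E
```

```text
scene0 scene [399. 160.] 738 [ 0.486 -0.238  0.084] z -0.003 0.11
s1 scene [399. 160.] 732 [ 0.486 -0.238  0.085] z -0.001 0.11
s2 scene [408. 165.] 94 [ 0.469 -0.249  0.067] z 0.048 0.257
s5 scene [360. 210.] 706 [ 0.509 -0.116  0.042] z -0.001 0.061
s6 scene [360. 210.] 708 [ 0.508 -0.116  0.042] z -0.001 0.061
s9 scene [360. 210.] 714 [ 0.508 -0.116  0.042] z -0.002 0.061
d8 side [331. 222.] 508 [ 0.515 -0.114  0.04 ] z 0.0 0.053
d9 side [331. 222.] 507 [ 0.515 -0.114  0.04 ] z -0.0 0.053
now scene [360. 210.] 709 [ 0.508 -0.116  0.042] z -0.0 0.059
now side [331. 222.] 505 [ 0.515 -0.114  0.04 ] z 0.001 0.053
```

View pics/c11.png

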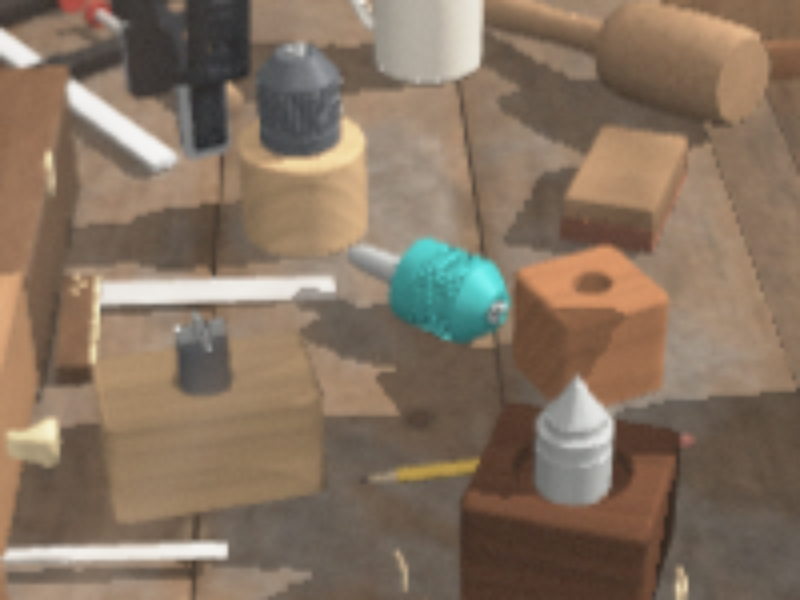

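The decoy is at rest: identical readings since t ≈ 13 s, top at about 0.055, below my fingertips, about 8 cm from the spare's axis. It doesn't hinder anything. On to the centre.

Emit:
jog_arm(steps=[0.07,-0.01,-0.013,0,0,0.07,-0.03,-0.037,0,0,0.07,-0.055,-0.07,0,0,0.07,-0.08,-0.1,0,0,0.07,-0.1,-0.128,0,0,0.07,-0.117,-0.147,0,0,0.07,-0.123,-0.1545,0,0,0.07,-0.123,-0.1545,0.01,0,0.07,-0.123,-0.1545,0.025,0,0.07,-0.123,-0.1545,0.04,0], grip_force=40)

```text
clock: 24.1
position: [0.4667, 0.0845, 0.1738]
ee_rot: [0.976, 0.219, -0.0, -0.0]
ft_force: [0.1, -0.9, -1.1]
grip_width: 0.819
```

```bash
python3 plan.py centre:.083; python3 shot.py wrist w12
```

```text
t 24.1 tcp [0.4667 0.0845 0.1738] x-ax [ 0.904  0.427 -0.   ] F [ 0.1 -0.9 -1.1] w 70.0 j [ 0.42  0.12 -0.73  1.91  0.08  1.15 -1.47]
centre:.083 shift [-0.     -0.0011  0.0908]
```

View pics/w12.png

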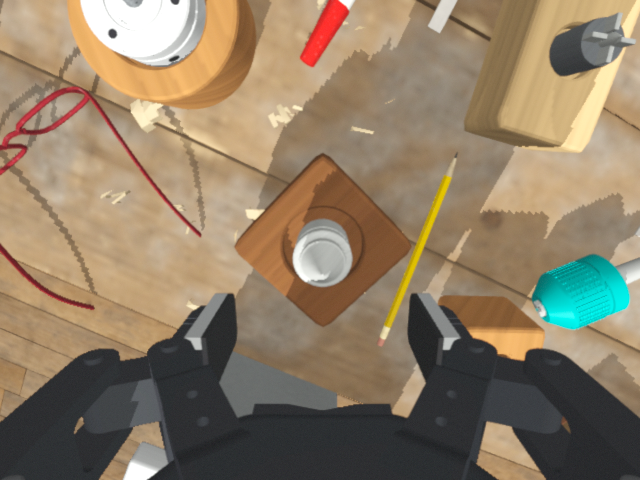

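The centre stands between the jaws at (322,255). Descending and gripping.

Emit:
jog_arm(steps=[0.07,0,0,0.02,0,0.07,0,0,0.045,0,0.07,0,0,0.065,0,0.07,0,0,0.08,0,0.07,0,0,0.088,0,0.07,0,0,0.09,0,0.07,0,0,0.09,0,0.055,0,0,0.09,0,0.045,0,0,0.09,0,0.038,0,0,0.09,0])

```text
clock: 25.15
position: [0.4663, 0.0854, 0.0858]
ee_rot: [0.976, 0.22, 0.0, 0.0]
ft_force: [0.9, -0.5, 0.3]
grip_width: 0.448
```

Emit:
jog_arm(steps=[0.03,0,0,0,0,0.03,0,0,0,0,0.03,0,0,0,0,0.03,0,0,0,0,0.03,0,0,-0.01,0,0.03,0,0,-0.03,0,0.03,0,0,-0.06,0,0.03,0,0,-0.09,0,0.03,0,0,-0.12,0,0.03,0,0,-0.135,0])

```text
clock: 26.15
position: [0.4665, 0.0859, 0.2233]
ee_rot: [0.976, 0.22, 0.002, 0.0]
ft_force: [0.8, 0.0, -3.3]
grip_width: 0.404
```

```bash
python3 plan.py spare:.22
```

```text
t 26.15 tcp [0.4665 0.0859 0.2233] x-ax [0.903 0.429 0.003] F [ 0.8  0.  -3.3] w 34.5 j [ 0.44  0.06 -0.73  1.85  0.04  1.24 -1.43]
spare:.22 shift [-0.0954  0.1345  0.0032]
```

Emit:
jog_arm(steps=[0.03,-0.01,0.013,0,0,0.03,-0.027,0.038,0,0,0.03,-0.047,0.066,0,0,0.03,-0.067,0.095,0,0,0.03,-0.083,0.118,0,0,0.03,-0.093,0.131,0,0,0.03,-0.0954,0.1345,0,0,0.03,-0.0954,0.1345,0.01,0,0.03,-0.0954,0.1345,0.02,0,0.03,-0.0954,0.1345,0.03,0])

```text
clock: 27.15
position: [0.4373, -0.0757, 0.1891]
ee_rot: [0.975, 0.22, -0.0, -0.0]
ft_force: [0.2, -0.2, -3.5]
grip_width: 0.406
```

Emit:
jog_arm(steps=[0.03,0,0,0.005,0,0.03,0,0,0.01,0,0.03,0,0,0.01,0,0.03,0,0,0.01,0,0.03,0,0,0.01,0,0.03,0,0,0.01,0,0.03,0,0,0.01,0,0.03,0,0,0.01,0,0.03,0,0,0.01,0,0.03,0,0,0.01,0])

```text
clock: 28.15
position: [0.4374, -0.077, 0.1804]
ee_rot: [0.976, 0.22, 0.0, 0.0]
ft_force: [-0.3, 0.6, -2.5]
grip_width: 0.402
```

```bash
python3 plan.py spare:.097; python3 shot.py scene s13;python3 shot.py side d13; python3 - <<'E'
from h import *
a=cv2.imread('pics/s13.png')[160:260,340:440];b=cv2.imread('pics/d13.png')[160:260,320:420]
cv2.imwrite('pics/c13.png',cv2.resize(np.hstack([a,b]),None,fx=4,fy=4))
p=manip.get_obs()['position']
for n in ('scene','side'):
    c=manip.calibration(n)
    print(n,project(c,[p[0],p[1],p[2]-.033-.048]).round(1),project(c,[.438,-.0765,.062]).round(1))
E
```

```text
t 28.15 tcp [ 0.4374 -0.077   0.1804] x-ax [0.904 0.428 0.   ] F [-0.3  0.6 -2.5] w 34.3 j [ 0.64  0.02 -0.56  1.98  0.01  1.15 -1.06]
spare:.097 shift [ 0.0007 -0.0002  0.0834]
scene [390.8 209.6] [388.4 226.7]
side [368.6 205.9] [367.6 220.9]
```

View pics/c13.png

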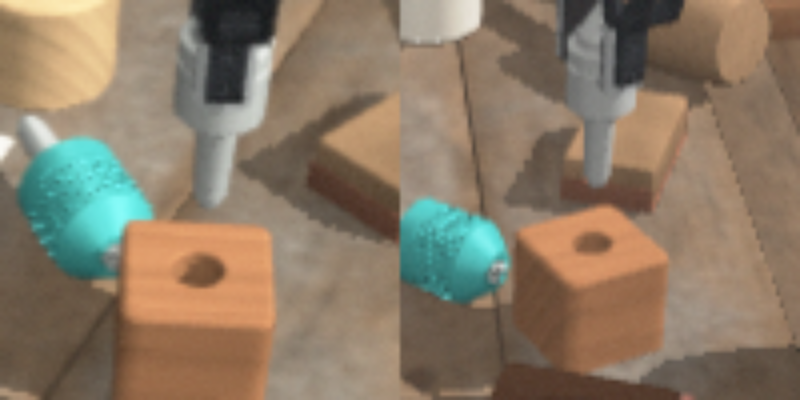

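Aligned in both views. Lowering and releasing.

Emit:
jog_arm(steps=[0.03,0,0,0.02,0,0.03,0,0,0.045,0,0.03,0,0,0.062,0,0.03,0,0,0.072,0,0.03,0,0,0.078,0,0.03,0,0,0.081,0,0.03,0,0,0.083,0,0.03,0,0,0.083,0,0.03,0,0,0.083,0,0.03,0,0,0.083,0])

```text
clock: 29.25
position: [0.4376, -0.077, 0.0977]
ee_rot: [0.976, 0.22, 0.0, 0.0]
ft_force: [0.5, 0.4, -2.2]
grip_width: 0.402
```

Emit:
jog_arm(steps=[0.04,0,0,0,0,0.055,0,0,0,0,0.07,0,0,0,0,0.07,0,0,0,0,0.07,0,0,0,0,0.07,0,0,-0.01,0,0.08,0,0,-0.03,0,0.085,0,0,-0.06,0,0.085,0,0,-0.09,0,0.085,0,0,-0.12,0])

```text
clock: 30.25
position: [0.4373, -0.0767, 0.2193]
ee_rot: [0.976, 0.22, 0.0, 0.0]
ft_force: [0.0, 0.5, 0.7]
grip_width: 0.995
```

```bash
python3 plan.py drill:.2; python3 shot.py wrist w14;  python3 chk.py k14 drill,.594,-.2475,.045
```

```text
t 30.25 tcp [ 0.4373 -0.0767  0.2193] x-ax [0.903 0.429 0.   ] F [0.  0.5 0.7] w 85.0 j [ 0.65 -0.02 -0.56  1.93 -0.01  1.23 -1.04]
drill:.2 shift [0.0686 0.221  0.0194]
scene drill [ 593.2 -246.8] 25.4 maxz 0.1254 shoulder z 0.1108 728
side drill [ 596.  -246.6] 26.0 maxz 0.1239 shoulder z 0.1102 479
```

View pics/w14.png

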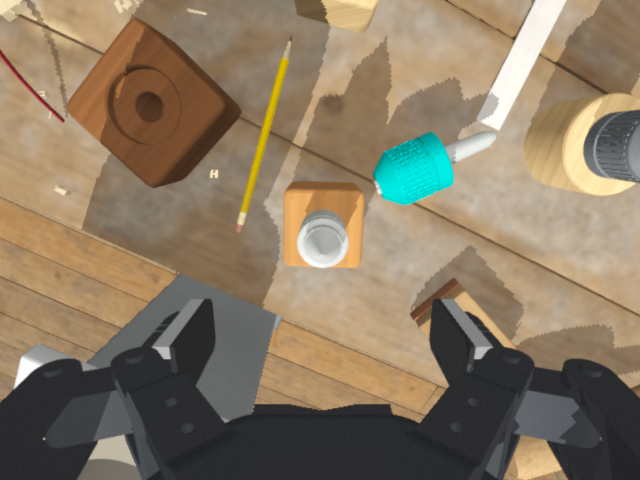

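The centre is parked upright at (323,240). Going to the drill chuck.

Emit:
jog_arm(steps=[0.085,0.004,0.012,0,0,0.085,0.012,0.04,0,0,0.085,0.023,0.075,0,0,0.085,0.034,0.11,0,0,0.085,0.045,0.145,0,0,0.085,0.056,0.18,0,0,0.085,0.065,0.207,0,0,0.085,0.0687,0.2205,0,0,0.085,0.0687,0.221,0.01,0,0.085,0.0687,0.221,0.02,0])

```text
clock: 31.4
position: [0.5937, -0.2471, 0.1951]
ee_rot: [0.976, 0.22, -0.001, -0.001]
ft_force: [0.5, 1.2, 0.7]
grip_width: 0.995
```

```bash
python3 plan.py drill:.09; python3 shot.py wrist w15
```

```text
t 31.4 tcp [ 0.5937 -0.2471  0.1951] x-ax [ 0.904  0.428 -0.001] F [0.5 1.2 0.7] w 85.0 j [ 0.66  0.44 -0.45  1.46  0.19  1.29 -0.93]
drill:.09 shift [0.0005 0.0002 0.1051]
```

View pics/w15.png

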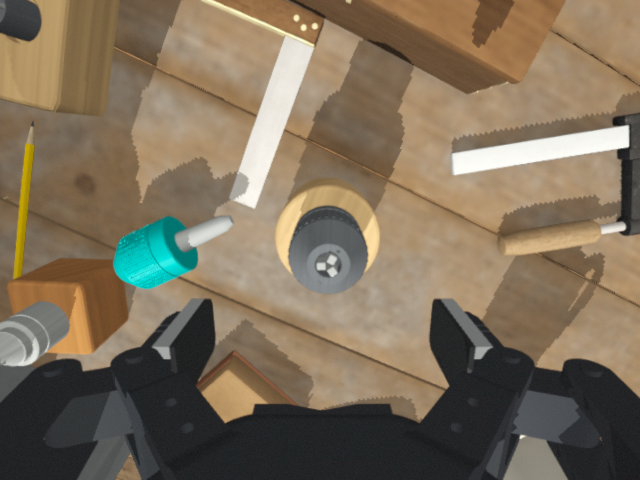

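Emit:
jog_arm(steps=[0.085,0.001,0,0.02,0,0.085,0.001,0,0.045,0,0.085,0.001,0,0.07,0,0.085,0.001,0,0.087,0,0.085,0.001,0,0.097,0,0.085,0.001,0,0.1,0,0.085,0.001,0,0.1,0,0.075,0.001,0,0.1,0,0.065,0.001,0,0.1,0,0.055,0.001,0,0.1,0], grip_force=50)

```text
clock: 32.45
position: [0.5955, -0.2471, 0.0981]
ee_rot: [0.976, 0.22, 0.001, 0.001]
ft_force: [1.5, -4.3, 3.4]
grip_width: 0.646
```

Emit:
jog_arm(steps=[0.05,0,0,0,0,0.045,0,0,0,0,0.04,0,0,0,0,0.04,0,0,0,0,0.04,0,0,-0.005,0,0.04,0,0,-0.02,0,0.04,0,0,-0.045,0,0.04,0,0,-0.075,0,0.04,0,0,-0.11,0,0.04,0,0,-0.14,0])

```text
clock: 33.45
position: [0.5945, -0.2461, 0.2385]
ee_rot: [0.976, 0.22, -0.0, -0.001]
ft_force: [0.8, -0.7, -4.1]
grip_width: 0.564
```

```bash
python3 plan.py bdrill:.24
```

```text
t 33.45 tcp [ 0.5945 -0.2461  0.2385] x-ax [ 0.903  0.429 -0.001] F [ 0.8 -0.7 -4.1] w 48.2 j [ 0.66  0.42 -0.45  1.4   0.18  1.37 -0.93]
bdrill:.24 shift [ 0.0265 -0.3539 -0.0011]
```

Held at 48 mm opening, about 4–5 N. Transferring.

Emit:
jog_arm(steps=[0.04,0.001,-0.015,0,0,0.04,0.004,-0.05,0,0,0.04,0.007,-0.09,0,0,0.04,0.01,-0.135,0,0,0.04,0.013,-0.18,0,0,0.04,0.017,-0.225,0,0,0.04,0.02,-0.27,0,0,0.04,0.023,-0.31,0,0,0.04,0.025,-0.34,0,0,0.04,0.0265,-0.354,0,0])

```text
clock: 34.45
position: [0.4653, 0.0876, 0.2371]
ee_rot: [0.975, 0.222, -0.001, -0.0]
ft_force: [0.2, -0.4, -4.9]
grip_width: 0.565
```

Emit:
jog_arm(steps=[0.04,0,0,0,0,0.04,0,0,0.005,0,0.04,0,0,0.02,0,0.04,0,0,0.04,0,0.04,0,0,0.055,0,0.04,0,0,0.06,0,0.04,0,0,0.06,0,0.04,0,0,0.06,0,0.04,0,0,0.06,0,0.04,0,0,0.06,0])

```text
clock: 35.45
position: [0.4677, 0.0844, 0.1779]
ee_rot: [0.976, 0.22, 0.001, 0.0]
ft_force: [0.2, -0.3, -5.1]
grip_width: 0.566
```

```bash
python3 plan.py bdrill:.086; python3 shot.py scene s16;python3 shot.py side d16; python3 - <<'E'
from h import *
a=cv2.imread('pics/s16.png')[220:345,270:395];b=cv2.imread('pics/d16.png')[200:325,300:425]
cv2.imwrite('pics/c16.png',cv2.resize(np.hstack([a,b]),None,fx=3,fy=3))
p=manip.get_obs()['position']
for n in ('scene','side'):
    c=manip.calibration(n)
    print(n,project(c,[p[0],p[1],p[2]-.034-.048]).round(1),project(c,[.4667,.085,.062]).round(1),project(c,[.4667,.085,.052]).round(1))
E
```

```text
t 35.45 tcp [0.4677 0.0844 0.1779] x-ax [0.904 0.428 0.001] F [ 0.2 -0.3 -5.1] w 48.3 j [ 0.39  0.11 -0.7   1.91  0.08  1.15 -1.46]
bdrill:.086 shift [-0.0007 -0.001   0.0919]
scene [328.3 268. ] [328.4 284. ] [328.4 288.4]
side [363.  252.8] [362.8 267.3] [362.6 271.4]
```

View pics/c16.png

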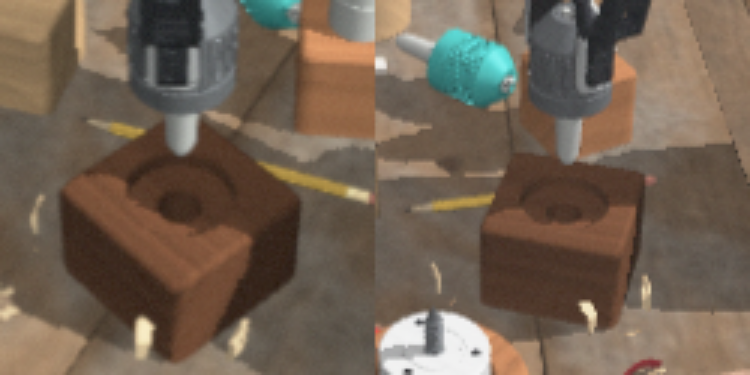

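The nose is over the hole. The ~2 px vertical bias is the nose's near edge, and I saw the same on every part. Lowering.

Emit:
jog_arm(steps=[0.04,-0.0007,-0.001,0.02,0,0.04,-0.0007,-0.001,0.042,0,0.04,-0.0007,-0.001,0.06,0,0.04,-0.0007,-0.001,0.07,0,0.04,-0.0007,-0.001,0.078,0,0.04,-0.0007,-0.001,0.083,0,0.04,-0.0007,-0.001,0.086,0,0.04,-0.0007,-0.001,0.088,0,0.04,-0.0007,-0.001,0.089,0,0.04,-0.0007,-0.001,0.089,0])

```text
clock: 36.55
position: [0.4665, 0.0851, 0.089]
ee_rot: [0.976, 0.22, 0.0, 0.0]
ft_force: [-3.1, -1.5, 3.4]
grip_width: 0.568
```

```bash
python3 shot.py scene s17;python3 shot.py side d17; python3 - <<'E'
from h import *
a=cv2.imread('pics/s17.png')[220:345,270:395];b=cv2.imread('pics/d17.png')[200:325,300:425]
cv2.imwrite('pics/c17.png',cv2.resize(np.hstack([a,b]),None,fx=3,fy=3))
E
```

```text
(no output)
```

View pics/c17.png

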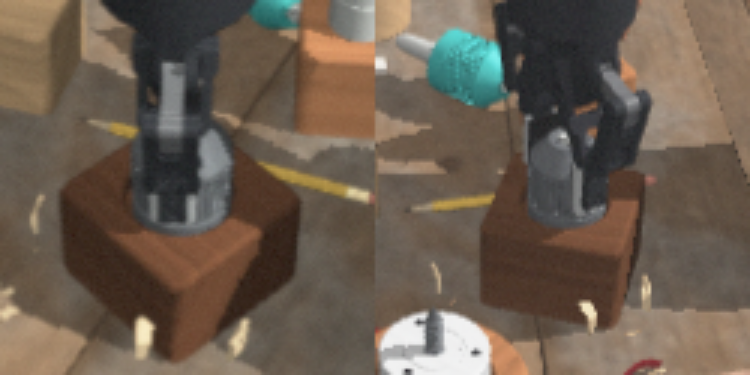

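```bash
python3 - <<'E'
from h import *
for f in ('s17','d17','s16','d16'):
    z=np.load(f+'.npz');cal=dict(mtx=z['mtx'],k1=float(z['k1']),world_to_cam=z['world_to_cam'])
    P=cloud(cal,z['d']);lo=.066 if '17' in f else .15
    m=(np.hypot(P[...,0]-.4667,P[...,1]-.085)<.035)&(P[...,2]>lo-.002)&(P[...,2]<lo+.008)
    Q=P[m];cc,r=cv2.minEnclosingCircle((Q[:,:2]*1000).astype(np.float32))
    # circle fit radius 25 LSQ
    from scipy.optimize import least_squares
    s=least_squares(lambda c:np.hypot(Q[:,0]-c[0],Q[:,1]-c[1])-.025,[.4667,.085],loss='soft_l1',f_scale=.001)
    print(f,len(Q),np.round(cc,1),round(r,1),'fit',s.x.round(4),np.abs(s.fun).mean().round(4))
    B=P[(np.hypot(P[...,0]-.4667,P[...,1]-.085)<.03)]; print('  z hist low', np.nanpercentile(B[:,2],[1,5,10]).round(4))
E
```

```text
s17 91 [459.7  98.4] 27.5 fit [0.4649 0.0841] 0.0009
  z hist low [0.0529 0.0599 0.0615]
d17 100 [463.9  85.1] 32.2 fit [0.4644 0.0833] 0.0016
  z hist low [0.0592 0.0629 0.0709]
s16 183 [464.4  85.7] 25.0 fit [0.4659 0.0832] 0.0006
  z hist low [0.0331 0.0486 0.0507]
d16 134 [467.2  86.7] 24.6 fit [0.4661 0.0824] 0.0009
  z hist low [0.042  0.0515 0.0528]
```

A light contact of about 8 N, and the fits put the chuck ~2 mm back along tool x in the hand. I'll lift 6 mm, shift +2 mm in x, and lower again.

Emit:
jog_arm(steps=[0.04,0,0,-0.003,0,0.04,0,0,-0.006,0,0.04,0.001,0,-0.006,0,0.04,0.002,0,-0.006,0,0.04,0.002,0,-0.006,0,0.04,0.002,0,-0.003,0,0.04,0.002,0,-0.001,0,0.04,0.002,0,0,0,0.04,0.002,0,0.001,0,0.04,0.002,0,0.001,0])

```text
clock: 37.65
position: [0.468, 0.086, 0.0889]
ee_rot: [0.976, 0.22, -0.0, 0.001]
ft_force: [-12.6, -3.5, 25.1]
grip_width: 0.565
```

At the grasp the TCP-to-seat offset was 0.0981 − 0.062 = 0.036, so TCP 0.089 already means the seat is on the recess floor. The contact is the floor, not the rim. I'll undo the shift, unload and release.

Emit:
jog_arm(steps=[0.04,-0.001,0,-0.001,0,0.04,-0.0015,0,-0.002,0,0.04,-0.0015,0,-0.002,0,0.055,-0.0015,0,-0.002,0,0.065,-0.0015,0,-0.002,0,0.075,-0.0015,0,-0.002,0,0.085,-0.0015,0,-0.002,0,0.085,-0.0015,0,-0.002,0,0.085,-0.0015,0,-0.002,0,0.085,-0.0015,0,-0.002,0])

```text
clock: 38.65
position: [0.4667, 0.0852, 0.0893]
ee_rot: [0.976, 0.22, 0.0, 0.0]
ft_force: [-0.3, 0.1, -0.3]
grip_width: 0.996
```

Emit:
jog_arm(steps=[0.085,0,0,-0.005,0,0.085,0,0,-0.015,0,0.085,0,0,-0.035,0,0.085,0,0,-0.06,0,0.085,0,0,-0.09,0,0.085,0,0,-0.12,0,0.085,0,0,-0.13,0,0.085,0,0,-0.13,0,0.085,0,0,-0.13,0,0.085,0,0,-0.13,0])

```text
clock: 39.65
position: [0.466, 0.0851, 0.2181]
ee_rot: [0.976, 0.22, -0.001, -0.0]
ft_force: [-1.1, 1.0, 0.2]
grip_width: 0.999
```

```bash
python3 plan.py spare:.22; python3 chk.py k18 drill,.4667,.085,.04 centre,.438,-.0765,.03; python3 - <<'E'
from h import *
a=cv2.imread('pics/k18_scene.png')[220:345,270:395];b=cv2.imread('pics/k18_side.png')[200:325,300:425]
cv2.imwrite('pics/c18.png',cv2.resize(np.hstack([a,b]),None,fx=3,fy=3))
E
```

```text
t 39.65 tcp [0.466  0.0851 0.2181] x-ax [ 0.904  0.429 -0.002] F [-1.1  1.   0.2] w 85.3 j [ 0.41  0.07 -0.7   1.85  0.04  1.24 -1.43]
spare:.22 shift [-0.0946  0.134  -0.0019]
scene drill [463.4  86. ] 25.4 maxz 0.1134 shoulder z 0.1015 1094
scene centre [436.4 -74.5] 19.0 maxz 0.1247 shoulder z 0.0987 585
side drill [465.6  86.9] 25.0 maxz 0.1141 shoulder z 0.1008 674
side centre [438.3 -74.7] 17.8 maxz 0.126 shoulder z 0.0987 341
```

View pics/c18.png

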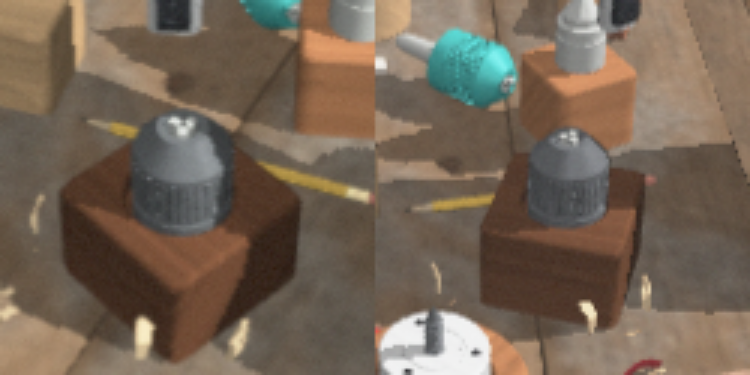

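The drill chuck is down: its top dropped from 0.125 to 0.113, so the seat is at ~0.052, and it stands upright. Last is the centre, from the spare to the small round block.

Emit:
jog_arm(steps=[0.07,-0.01,0.013,0,0,0.07,-0.027,0.038,0,0,0.07,-0.047,0.066,0,0,0.07,-0.067,0.095,0,0,0.07,-0.083,0.118,0,0,0.07,-0.092,0.13,0,0,0.07,-0.0943,0.134,0,0,0.07,-0.0943,0.134,0.01,0,0.07,-0.0943,0.134,0.02,0,0.07,-0.0943,0.134,0.03,0], grip_force=40)

```text
clock: 40.75
position: [0.4388, -0.0751, 0.188]
ee_rot: [0.975, 0.22, -0.0, -0.0]
ft_force: [0.2, -0.2, -0.2]
grip_width: 0.818
```

```bash
python3 plan.py spare:.095
```

```text
t 40.75 tcp [ 0.4388 -0.0751  0.188 ] x-ax [ 0.903  0.43  -0.001] F [ 0.2 -0.2 -0.2] w 69.9 j [ 0.6   0.01 -0.53  1.97  0.    1.17 -1.06]
spare:.095 shift [-0.0013  0.001   0.093 ]
```

Emit:
jog_arm(steps=[0.07,-0.001,0,0.02,0,0.07,-0.001,0,0.045,0,0.07,-0.001,0,0.065,0,0.07,-0.001,0,0.08,0,0.07,-0.001,0,0.089,0,0.07,-0.001,0,0.092,0,0.07,-0.001,0,0.092,0,0.055,-0.001,0,0.092,0,0.045,-0.001,0,0.092,0,0.038,-0.001,0,0.092,0])

```text
clock: 41.75
position: [0.4383, -0.0768, 0.0978]
ee_rot: [0.976, 0.22, 0.0, 0.0]
ft_force: [1.1, 0.2, 0.1]
grip_width: 0.445
```

Emit:
jog_arm(steps=[0.03,0,0,0,0,0.03,0,0,0,0,0.03,0,0,0,0,0.03,0,0,0,0,0.03,0,0,-0.01,0,0.03,0,0,-0.03,0,0.03,0,0,-0.06,0,0.03,0,0,-0.09,0,0.03,0,0,-0.12,0,0.03,0,0,-0.13,0])

```text
clock: 42.75
position: [0.4391, -0.0767, 0.2305]
ee_rot: [0.976, 0.22, 0.002, 0.001]
ft_force: [0.3, 0.3, -2.0]
grip_width: 0.403
```

```bash
python3 plan.py bcentre:.22
```

```text
t 42.75 tcp [ 0.4391 -0.0767  0.2305] x-ax [0.903 0.429 0.003] F [ 0.3  0.3 -2. ] w 34.4 j [ 0.61 -0.03 -0.53  1.91 -0.02  1.25 -1.04]
bcentre:.22 shift [0.0667 0.2207 0.0114]
```

Emit:
jog_arm(steps=[0.03,0.004,0.012,0,0,0.03,0.012,0.04,0,0,0.03,0.023,0.075,0,0,0.03,0.034,0.11,0,0,0.03,0.045,0.145,0,0,0.03,0.055,0.18,0,0,0.03,0.063,0.207,0,0,0.03,0.0667,0.2205,0.01,0,0.03,0.0667,0.2207,0.025,0,0.03,0.0667,0.2207,0.04,0])

```text
clock: 43.75
position: [0.5921, -0.2471, 0.1841]
ee_rot: [0.976, 0.22, -0.001, -0.001]
ft_force: [0.3, 0.0, -3.6]
grip_width: 0.406
```

Emit:
jog_arm(steps=[0.03,0,0,0.005,0,0.03,0,0,0.01,0,0.03,0,0,0.01,0,0.03,0,0,0.01,0,0.03,0,0,0.01,0,0.03,0,0,0.01,0,0.03,0,0,0.01,0,0.03,0,0,0.01,0,0.03,0,0,0.01,0,0.03,0,0,0.01,0])

```text
clock: 44.75
position: [0.5928, -0.2475, 0.1773]
ee_rot: [0.976, 0.22, 0.0, 0.0]
ft_force: [0.7, -0.6, -2.6]
grip_width: 0.403
```

```bash
python3 plan.py bcentre:.086; python3 shot.py scene s20;python3 shot.py side d20; python3 - <<'E'
from h import *
a=cv2.imread('pics/s20.png')[90:190,300:400];b=cv2.imread('pics/d20.png')[130:230,245:345]
cv2.imwrite('pics/c20.png',cv2.resize(np.hstack([a,b]),None,fx=4,fy=4))
p=manip.get_obs()['position']
for n in ('scene','side'):
    c=manip.calibration(n)
    print(n,project(c,[p[0],p[1],p[2]-.034-.048]).round(1),project(c,[.594,-.2475,.062]).round(1))
E
```

```text
t 44.75 tcp [ 0.5928 -0.2475  0.1773] x-ax [ 0.904  0.428 -0.   ] F [ 0.7 -0.6 -2.6] w 34.5 j [ 0.64  0.45 -0.41  1.48  0.18  1.25 -0.93]
bcentre:.086 shift [0.0011 0.0005 0.0913]
scene [350.7 137.9] [349.6 152. ]
side [295.3 173.1] [295.4 185.4]
```

View pics/c20.png

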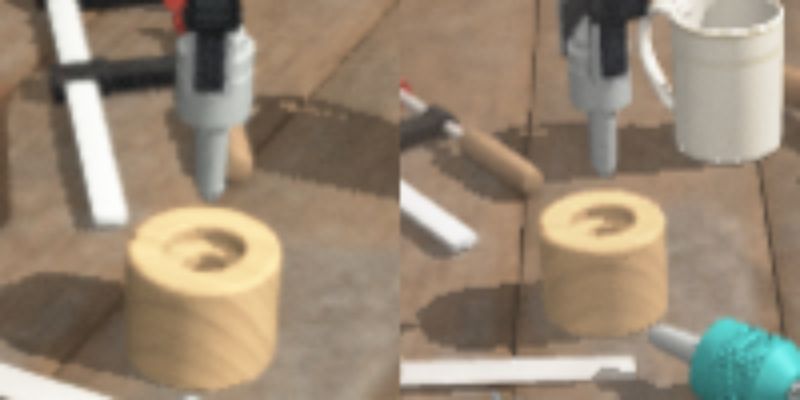

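Emit:
jog_arm(steps=[0.03,0.001,0,0.02,0,0.03,0.001,0,0.042,0,0.03,0.001,0,0.06,0,0.03,0.001,0,0.07,0,0.03,0.001,0,0.078,0,0.03,0.001,0,0.083,0,0.03,0.001,0,0.086,0,0.03,0.001,0,0.088,0,0.03,0.001,0,0.088,0,0.03,0.001,0,0.088,0])

```text
clock: 45.85
position: [0.5944, -0.2479, 0.0901]
ee_rot: [0.976, 0.219, 0.001, 0.001]
ft_force: [4.5, -4.6, -3.1]
grip_width: 0.405
```

Emit:
jog_arm(steps=[0.03,0,0.001,0,0,0.03,0,0.001,0.001,0,0.03,0,0.001,0.001,0,0.035,0,0.001,0.001,0,0.045,0,0.001,0.001,0,0.055,0,0.001,0.001,0,0.07,0,0.001,0.001,0,0.07,0,0.001,0.001,0,0.07,0,0.001,0.001,0,0.07,0,0.001,0.001,0])

```text
clock: 46.85
position: [0.5941, -0.2479, 0.0883]
ee_rot: [0.976, 0.22, -0.0, -0.0]
ft_force: [0.3, 0.1, 0.5]
grip_width: 0.821
```

Emit:
jog_arm(steps=[0.07,0,0,-0.005,0,0.07,0,0,-0.015,0,0.07,0,0,-0.035,0,0.07,0,0,-0.06,0,0.07,0,0,-0.09,0,0.07,0,0,-0.12,0,0.07,0,0,-0.15,0,0.07,0,0,-0.16,0,0.07,0,0,-0.16,0,0.07,0,0,-0.16,0])

```text
clock: 47.85
position: [0.5938, -0.2479, 0.2474]
ee_rot: [0.976, 0.22, -0.0, -0.0]
ft_force: [0.7, -0.5, -0.0]
grip_width: 0.821
```

```bash
python3 plan.py; python3 chk.py k21 centre,.594,-.2475,.03 drill,.4667,.085,.04 spur,.643,-.001,.025 screw,.555,.238,.045; python3 - <<'E'
from h import *
a=cv2.imread('pics/k21_scene.png')[90:390,170:430];b=cv2.imread('pics/k21_side.png')[120:380,230:410];b=cv2.resize(b,(208,300))
cv2.imwrite('pics/c21.png',cv2.resize(np.hstack([a,b]),None,fx=1.7,fy=1.7))
E
```

```text
t 47.85 tcp [ 0.5938 -0.2479  0.2474] x-ax [ 0.904  0.428 -0.001] F [ 0.7 -0.5 -0. ] w 70.1 j [ 0.64  0.41 -0.42  1.39  0.16  1.38 -0.91]
scene centre [ 590.8 -247.3] 19.6 maxz 0.114 shoulder z 0.0889 341
scene drill [463.2  86.1] 25.6 maxz 0.1139 shoulder z 0.1011 1091
scene spur [ 6.434e+02 -4.000e-01] 14.2 maxz 0.0984 shoulder z 0.0945 256
scene screw [553.8 236.9] 30.9 maxz 0.1136 shoulder z 0.0855 1507
side centre [ 594.4 -246.7] 19.8 maxz 0.1116 shoulder z 0.0896 228
side drill [465.5  87.3] 24.9 maxz 0.1148 shoulder z 0.101 674
side spur [643.6   0.9] 13.3 maxz 0.0988 shoulder z 0.0945 186
side screw [555.5 236.9] 31.2 maxz 0.1146 shoulder z 0.0858 1012
```

View pics/c21.png

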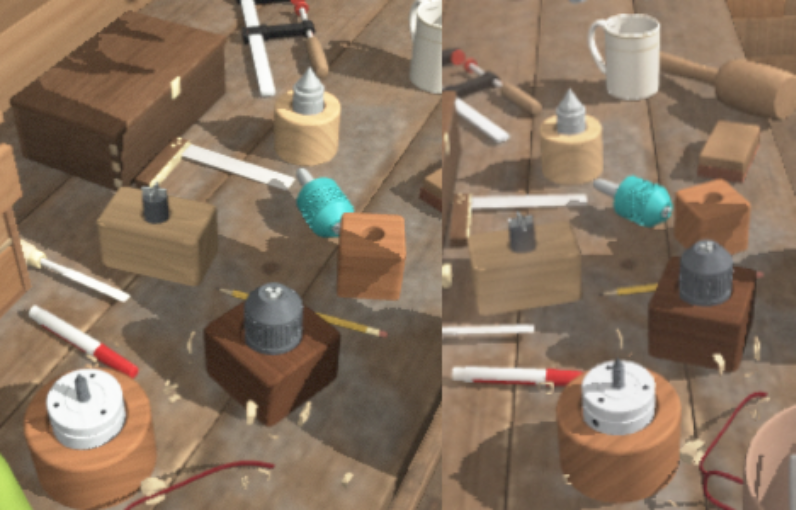

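All four stand upright in their own blocks, and the top heights match a seat at 0.052 m (expected centre 0.114, drill chuck 0.112, spur 0.099, screw chuck 0.114). The gripper is clear.

```bash
python3 -c "
from workcell import manip
print(manip.hand_in())"
```

```text
the job is handed in; nothing more can be done
None
```

All four accessories are back in their own blocks, and I handed the job in at about 48 s of the 125 s allowed. I did it as two swaps: I parked the spur, then the centre, in the spare block while its partner moved home.

**Last checks:** both cameras show all four upright, with the gripper clear at z = 0.247 m.

| Accessory | Top measured, two views (m) | Top if fully seated (m) | Offset of head from block axis |
|---|---|---|---|
| Centre | 0.114 / 0.112 | 0.114 | about 1–3 mm |
| Drill chuck | 0.114 / 0.115 | 0.112 | about 3–4 mm |
| Spur | 0.098 / 0.099 | 0.099 | about 1–2 mm |
| Screw chuck | 0.114 / 0.115 | 0.114 | about 1–2 mm |

**What went less than smoothly:**
- **Force while gripping the screw chuck:** the wrist reading reached 49 N as the fingers closed. That is under the 120 N wrist limit. I took it to be the closing pads pressing the chuck down onto its block, and used a softer grip afterwards.
- **Seating the drill chuck:** I misread the contact with the recess floor as the rim and shifted it sideways. That pressed it to about 25 N before I undid the shift and released it.
- **Turquoise decoy:** it toppled early on, between about 4 and 8 s, probably knocked by the arm, though I never saw the contact. It has lain still on the bench beside the spare block since.
- **Camera disagreement:** the two views differ by up to about 3–4 mm in where they place a head, well inside the 8 mm tolerance.

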